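# Fetch a test bar from the revolving sample tray

### The job

Turn the revolving sample tray (its black wing knob turns it) until the pocket with the blue-glazed test bar faces you squarely in the middle of the opening of the clear guard, then lift the blue bar out, lay it flat, glaze up, on the cork mat and let go of it. Take it anew, so that it fits between the rack's walls (only its ends can be reached there), and lay it gently, without dropping it, flat and glaze up in the empty middle lane of the white firing rack, centred lengthwise. Leave the red and yellow bars in their pockets and do not disturb the lidded box and the tumbler.

Things in the scene. Friction and masses are not known exactly. Their poses are not given: they have to be found in the camera images.
- wheel_axis (a point): Point on the tray's turning axis, 88 mm above the worktop (mid-height of bars in the tray). Its frame stands still with the clear guard: x points from the guard's opening to the rear, so the opening, where the wanted pocket must come, lies toward -x, the robot's side; z up.
- guard: Fixed clear level plate with aluminium edges on four posts, 105 to 111 mm above the worktop (post caps to 112 mm). Origin on the worktop on the tray's axis, axes as wheel_axis. It covers the tray from 23 mm in front of the axis to 133 mm behind it and 131 mm to either side; the tray in front of that is open from above. The knob's shaft passes through a gap in it.
- banding_wheel_head (a joint): Turn of the tray from its start, rad, growing anticlockwise from above; starts at 0, turns endlessly either way. The wanted pocket starts 55 to 125 degrees from the front, on either side. Turns easily (friction about 0.02 N m) and stays where it is left.
- wing_knob (a point): Centre of the black wing knob on the axis of the tray: an upright bar 46 mm long (its x axis), 14 mm thick (its y axis) and 26 mm high, 113 to 139 mm above the worktop. It is fixed to the tray and turns with it. Twist it from above.
- blue_bar_center (a point): Centre (half-way up) of the test bar with the blue glaze, the one wanted: fired-clay bar 56 mm long (x axis), 26 mm wide (y), 24 mm high (z up), about 70 g, the glaze on top. It starts in the left or the right pocket, under the guard.
- red_bar_center (a point): Centre of the red-glazed bar of the same size, in the opposite side pocket; stays in the tray.
- yellow_bar_center (a point): Centre of the yellow-glazed bar of the same size, in the rear pocket; stays in the tray.
- pad_top (a point): Centre of the top of the square cork mat, 120 x 120 x 4 mm, fixed to the worktop; its top is 4 mm above the worktop.
- middle_lane (a point): Centre of the floor of the empty middle lane, 14 mm above the worktop; x along the lane, y across it, z up. Lane 34 mm wide, floor and walls 44 mm long, both ends open: a bar in it sticks out 6 mm at each end, above the steel plate 8 mm lower. No room for fingers along its sides.
- lidded_box_center (a point): Centre of a small blue round enamelled box with a knobbed lid, 64 mm across, 53 mm high; loose, leave alone.
- tumbler_center (a point): Centre of a clear water tumbler, 81 mm across, 91 mm high; loose, leave alone.
- rack: Firing rack, fixed: dark steel plate 96 mm (x) by 150 mm (y), 6 mm thick, with four white walls along x, each 8 mm thick, 44 mm long, tops 46 mm above the worktop. Origin under its centre, below the middle lane, same axes. The outer lanes, 42 mm to each side, hold green bars, fixed.
- blue_bar: The blue bar itself; origin at the centre of its underside, axes as blue_bar_center.
- tray_floor (a point): Round wooden tray, 221 mm across, on a banding wheel, turning with it; this point is on the axis at floor level, 76 mm above the worktop, its axes along the pockets. Rim wall and hub (91 mm across) 102 mm above the worktop. Four pockets, 90 degrees apart, bar centres 75.5 mm from the axis. Bars lie radially, no finger room at their ends; along their sides only low lips, 4 mm high, then free floor.

How it is judged:
By the outcome, as a careful person would: the job done as asked, in the order asked, and still so for the second after the job is handed in, with the robot touching nothing.
It also fails if it takes over 72 s, if anything falls off the work surface, if the arm or the gripper's body presses on something with over 40 N, if the wrist force passes 120 N, or if a joint passes its speed limit or range.

### The arm

A 6-joint arm with a two-finger parallel gripper is mounted at the origin on a cart in front of the work surface, level with it; the furniture and walls round the work are solid. World frame = base frame: x ahead of the robot, y to its left, z up, the work surface at z = 0. Lengths are in m, angles in rad, forces in N, time in s.
With the tool pointing down it reaches from about 0.425 to 0.95 m from the base axis. Payload 14.7 kg.
Tool frame: the origin (TCP) lies at the very end of the fingers, on their centre line; the grasp point (between the pads) lies behind it (pinch_z is the x of the grasp point in the tool frame, in m); x points along the fingers, z is the direction in which the jaws open and shut, and the axes are right-handed (so a half turn about x gives the same grasp; the last joint's range is limited). The gripper opens to 85 mm and grips with 20 to 120 N. Pads are 22 mm wide; open, the fingers measure 114 mm over their backs; the gripper's body (76 mm by 85 mm) begins 54 mm behind the grasp point. The pads swing forward as they close: fully open they stand 13 mm farther back than shut.
Start: joints at [1.087, 0.48, 1.596, -0, 1.065, -0.047], TCP at [0.275, 0.589, 0.231] pointing down, gripper open.
Joint ranges: [-2.75, 2.75], [-0.82, 2.05], [0.23, 2.67], [-1.56, 4.7], [0.09, 2.69], [-2.92, 2.92]. Speed limits (rad/s): [1.89, 1.89, 2.39, 3.01, 3.01, 3.01].

### API

Orientations are given as a unit quaternion [w, x, y, z].
In Python, from plant import get_obs, capture, job_done, pinch_z gives the robot as it stands. The module is installed in compiled form; this text tells all that it offers.
- The arm moves only by the tool step_arm, never from a script. Its argument "targets" is a list of rows, each a list of 3 entries, a list of its own where there are three numbers: the shift along the tool's x, y, z in mm, then the turn, a rotation vector about the tool's x, y, z in degrees, then the opening, from 0 (shut) to 1 (fully open). In form: [[[tx, ty, tz], [wx, wy, wz], jaw], ...]. A call has exactly 5 rows; each row is the pose to reach, as a shift and turn from the pose commanded when the call began, along the tool's axes at that moment; what a row does not reach only later rows make up. A row lasts 1/10 s, in which the tool goes at most 50 mm and 8.59 degrees, less where a joint would pass 70% of its speed; a pose out of reach is approached as far as the arm can. A call with a gripper value outside its range is refused whole. The fingers move at their own pace and stop on an object; "grip_force" is the grip in N (left out, the last holds). Time passes only in rows, so rows that repeat a pose let the fingers close, or fill a call up. It gives the time, the measured TCP pose, the force and the opening at its end, in the units of the state.
- get_obs(): the state, without advancing time (a new reading comes with each control period).
- capture(name): name is "side" or "top"; returns a dict with "img" (480x640x3 uint8, red, green, blue), "mtx" (3x3 intrinsics, pixels), "camera_from_world" (4x4, takes a point from world to camera coordinates). Camera axes: x right, y up, looking along -z (the intrinsics and any distortion apply to the point x, -y, -z); pixel columns grow to the right and rows downward; lengths in m; the calibration is good to about 2 mm. A picture is of the moment at which its call begins. There is no depth.
- job_done(): hands the job in, once; it reports no verdict.
The state is a dict: "clock": time; "joint_pos": joint angles; "dq": joint speeds; "joint_efforts": joint torques, N m; "position": TCP position; "eef_rot": TCP orientation; "ft_force": force on the tool from outside, world axes, zero at the start; "ft_torque": the same for the moment, N m; "opening": opening from 0.0 (shut) to 1.0 (fully open).
Only numpy, scipy, OpenCV 4.12 (cv2) and the standard library are available. Lean on these libraries where they do the work, as an engineer would, in place of code of your own. Each camera call takes 0.05 s, during which the arm holds its last target.

## Working session

There is one attempt and no reset: what is moved stays moved. The work goes in short steps, Python scripts to look and compute and a tool call to move; the robot and the scene stay as the last step left them, time stands still between calls to the robot, and variables do not carry over. Pictures are saved under pics/ and viewed, and the job is handed in when it is done.

Besides the shell and the picture viewer there is one more tool, called after "Request:" by a JSON object that holds its "name" and its "arguments". step_arm: Moves the arm, as the interface text tells. Its arguments: {"type":"object","properties":{"targets":{"type":"array","items":{"type":"array"}},"grip_force":{"type":"number"}},"required":["targets"]}

```bash
mkdir -p pics
python3 - <<'E'
from plant import get_obs, capture, pinch_z
import cv2,numpy as np
print(pinch_z if not callable(pinch_z) else pinch_z()); o=get_obs()
for k,v in o.items(): print(k,np.round(v,4))
for n in("side","top"):
    c=capture(n); cv2.imwrite(f"pics/{n}0.png",c["img"][:,:,::-1]); print(n,c["mtx"],c["camera_from_world"],[k for k in c])
E
```

```text
-0.0187
clock 0.0
joint_pos [ 1.0874  0.4808  1.5969 -0.      1.0651 -0.0466]
dq [-0.      0.     -0.     -0.     -0.0001  0.0004]
joint_efforts [-1.80000e-03 -9.50638e+01 -4.30196e+01 -3.00000e-04  1.19000e-02
  1.00000e-04]
position [0.2748 0.5886 0.2307]
eef_rot [ 0.5961 -0.38    0.5968  0.3796]
ft_force [ 0.2335 -0.474   0.5668]
ft_torque [-0.0137  0.0198  0.0006]
opening 1.0045
side [[612.24962017   0.         316.50116799]
 [  0.         612.24962017 242.11371109]
 [  0.           0.           1.        ]] [[ 0.83137807 -0.55568359 -0.00512386 -0.53455909]
 [ 0.22404953  0.3267422   0.91817283 -0.22578908]
 [-0.50853939 -0.76449676  0.39614694 -1.05688389]
 [ 0.          0.          0.          1.        ]] ['img', 'mtx', 'camera_from_world']
top [[571.82856581   0.         317.9405234 ]
 [  0.         571.82856581 241.12835276]
 [  0.           0.           1.        ]] [[-0.0296181  -0.9995467   0.00540009 -0.00361588]
 [ 0.97642824 -0.02777666  0.21404756 -0.64910619]
 [-0.21380053  0.01161248  0.97680831 -1.32692584]
 [ 0.          0.          0.          1.        ]] ['img', 'mtx', 'camera_from_world']
```

View pics/top0.png

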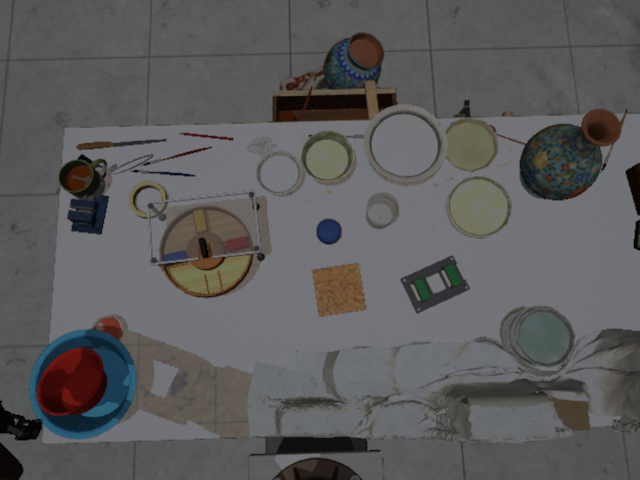

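View pics/side0.png

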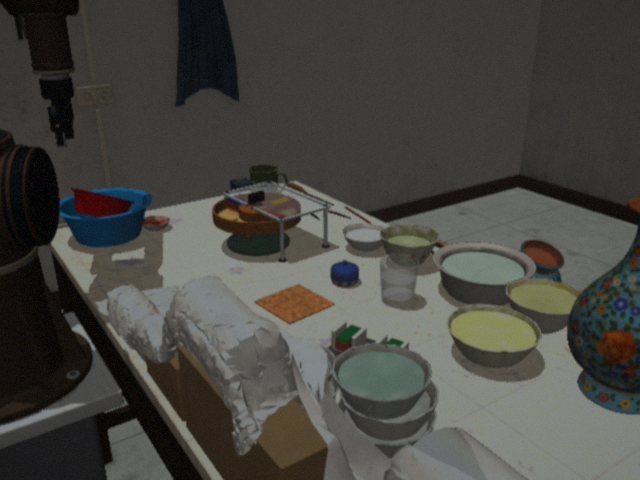

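```bash
cat > h.py <<'E'
import numpy as np,cv2
from plant import get_obs,capture
def snap(n,tag):
    c=capture(n); cv2.imwrite(f"pics/{tag}.png",c["img"][:,:,::-1]); np.savez(f"pics/{tag}.npz",m=c["mtx"],T=c["camera_from_world"]); return c
def ld(tag):
    d=np.load(f"pics/{tag}.npz"); return d["m"],d["T"]
def ray(tag,u,v,z):
    m,T=ld(tag); R=T[:3,:3];t=T[:3,3]
    d=np.linalg.inv(m)@[u,v,1]; d=R.T@np.array([d[0],-d[1],-d[2]]); o=-R.T@t
    return o+d*(z-o[2])/d[2]
def proj(tag,p):
    m,T=ld(tag); p=np.atleast_2d(p); c=p@T[:3,:3].T+T[:3,3]; c=c*[1,-1,-1]; q=c@m.T
    return q[:,:2]/q[:,2:]
def crop(tag,u0,v0,u1,v1,s,out,pts=None,gain=1.8):
    im=cv2.imread(f"pics/{tag}.png")[v0:v1,u0:u1]
    im=cv2.resize(im,None,fx=s,fy=s,interpolation=cv2.INTER_CUBIC); im=np.clip(im*gain,0,255).astype(np.uint8)
    if pts is not None:
        for p in pts:
            q=((np.array(p)-[u0,v0]+.5)*s-.5).astype(int); cv2.circle(im,tuple(int(a) for a in q),2,(255,0,255),-1)
    for u in range((u0//10+1)*10,u1,10):
        cv2.line(im,(int((u-u0+.5)*s),0),(int((u-u0+.5)*s),6),(0,0,255),1)
        if u%20==0: cv2.putText(im,str(u),(int((u-u0+.5)*s)-10,16),0,.35,(0,0,255),1)
    for v in range((v0//10+1)*10,v1,10):
        cv2.line(im,(0,int((v-v0+.5)*s)),(6,int((v-v0+.5)*s)),(0,0,255),1)
        if v%20==0: cv2.putText(im,str(v),(8,int((v-v0+.5)*s)+4),0,.35,(0,0,255),1)
    cv2.imwrite(f"pics/{out}.png",im)
E
python3 - <<'E'
from h import *
snap("top","top1");snap("side","side1")
crop("top1",140,185,275,305,5,"c_wheel")
crop("top1",300,250,480,320,4,"c_mr")
crop("side1",200,160,340,270,5,"c_swheel")
E
```

```text
(no output)
```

View pics/c_wheel.png

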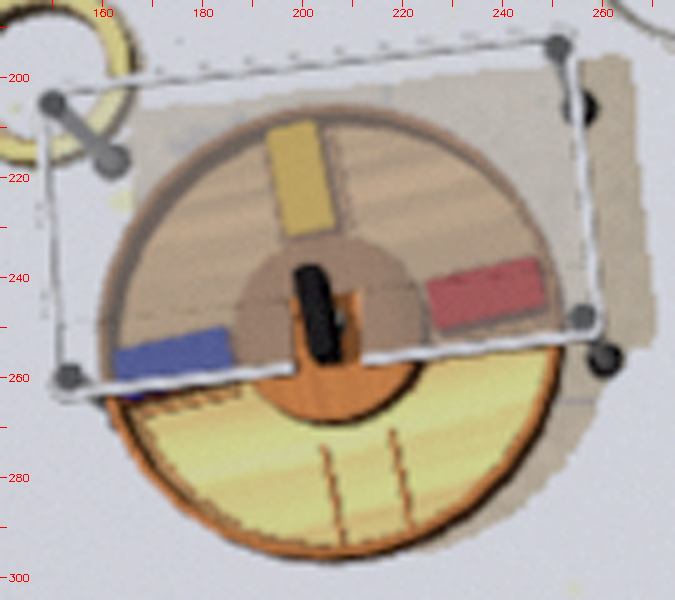

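View pics/c_mr.png

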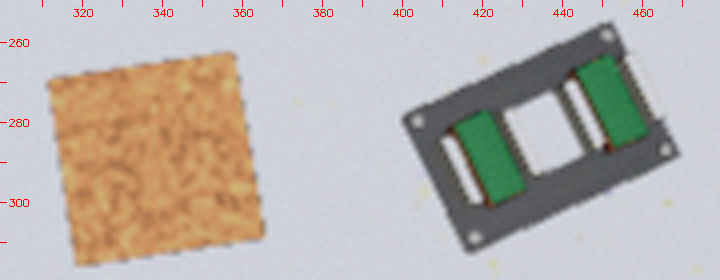

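View pics/c_swheel.png

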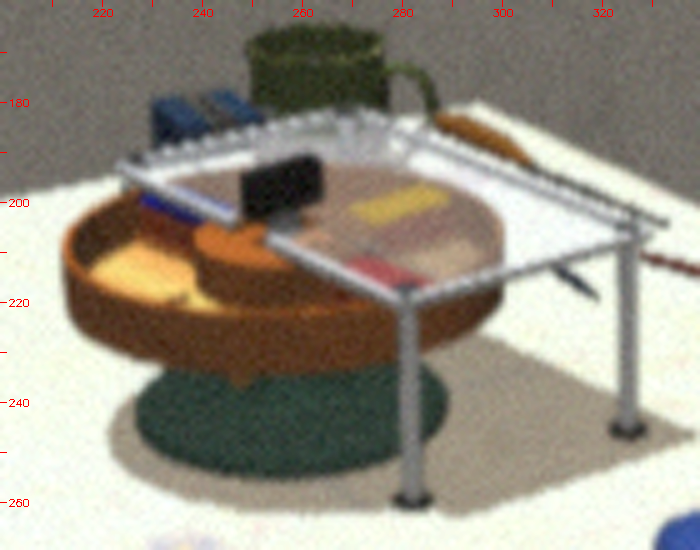

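```bash
cat > fit0.py <<'E'
from h import *
from scipy.optimize import least_squares
# guard corners outer, plate top z .111
g=np.array([[-.023,.131],[-.023,-.131],[.133,.131],[.133,-.131]])
px=np.array([[151.2,264.2],[260.,251.6],[148,203.6],[253.6,193]])
w=np.array([ray("top1",*p,.111)[:2] for p in px]); print(w)
def tf(p,l): c,s=np.cos(p[2]),np.sin(p[2]); return l@np.array([[c,s],[-s,c]])+p[:2]
r=least_squares(lambda p:(tf(p,g)-w).ravel(),[.6,.2,0]); print("guard",r.x,np.degrees(r.x[2]),r.fun*1e3)
# rim
cp=np.array([[100,320],[330,560],[561,340],[335,105],[160,482],[500,490]])
pr=cp/5+[140,185]-.4
wr=np.array([ray("top1",*p,.102)[:2] for p in pr])
r2=least_squares(lambda p:np.hypot(*(wr-p).T)-.1105,[.6,.2]);print("rim",r2.x,r2.fun*1e3)
# mat
m=np.array([[50,80],[235,52],[263,237],[78,265]])/4+[300,250]-.4
wm=np.array([ray("top1",*p,.004)[:2] for p in m]);print("mat",wm.mean(0),wm)
k=np.array([[403,117],[608,22],[680,155],[469,253]])/4+[300,250]-.4
wk=np.array([ray("top1",*p,.006)[:2] for p in k]);print("rack",wk.mean(0),wk)
for a in (wm,wk):
    d=[a[(i+1)%4]-a[i] for i in range(4)]; print([(round(np.hypot(*x)*1e3,1),round(np.degrees(np.arctan2(x[1],x[0])),1)) for x in d])
# bars top z .1 ; pocket
b=lambda c:np.array([ray("top1",*p,.1)[:2] for p in np.array(c)/5+[140,185]-.4])
red=b([[427,283],[537,257],[545,303],[440,330]]);yel=b([[267,130],[315,121],[334,230],[286,239]])
for n,a in(("red",red),("yel",yel)):
    d=a.mean(0)-r2.x;print(n,a.mean(0),np.hypot(*d),np.degrees(np.arctan2(d[1],d[0])))
kn=[ray("top1",*p,.139)[:2] for p in np.array([[310,268],[322,360]])/5+[140,185]-.4];print("knob",kn,np.degrees(np.arctan2(*(kn[0]-kn[1])[::-1])))
E
python3 fit0.py
```

```text
[[0.59555501 0.37069019]
 [0.61842028 0.11544515]
 [0.74362985 0.38318285]
 [0.76309882 0.12973074]]
guard [0.62537512 0.24508628 0.08511995] 4.877014095222539 [-4.23387887  2.9664143  -4.82463405 -2.83997381  3.12649008  3.73643951
  5.93202283 -3.86288001]
rim [0.62738996 0.24346788] [ 0.80866847  0.15883052 -2.4014072  -0.5765085  -2.62139282  1.76160627]
mat [ 0.5384308  -0.07189006] [[ 0.58982293 -0.0062648 ]
 [ 0.6044611  -0.12428211]
 [ 0.48673396 -0.13652108]
 [ 0.47270523 -0.02049224]]
rack [ 0.54483717 -0.31406204] [[ 0.55945732 -0.22826324]
 [ 0.61668408 -0.36260149]
 [ 0.53033846 -0.40115144]
 [ 0.47286881 -0.264232  ]]
[(np.float64(118.9), np.float64(-82.9)), (np.float64(118.4), np.float64(-174.1)), (np.float64(116.9), np.float64(96.9)), (np.float64(118.0), np.float64(6.9))]
[(np.float64(146.0), np.float64(-66.9)), (np.float64(94.6), np.float64(-155.9)), (np.float64(148.5), np.float64(112.8)), (np.float64(93.8), np.float64(22.6))]
red [0.64256067 0.17098702] 0.07405150100876039 -78.17828485787591
yel [0.70098145 0.26083707] 0.0756134704347936 13.280017064574459
knob [array([0.64831932, 0.24800366]), array([0.60467532, 0.24187943])] 7.987734467108275
```

```bash
cat >> h.py <<'E'
from scipy.spatial.transform import Rotation as Rn
def rot(o): q=np.array(o["eef_rot"]); return Rn.from_quat(q[[1,2,3,0]])
def yawz(o): z=rot(o).as_matrix()[:,2]; return np.degrees(np.arctan2(z[1],z[0]))
def plan(goal,yaw=None):
    """needed shift in tool axes (mm) and turn (deg rotvec, tool axes) to reach goal TCP with tool down, jaw yaw"""
    o=get_obs(); R=rot(o); p=np.array(o["position"])
    print("pos",np.round(p*1e3,1),"yaw",round(yawz(o),2),"q",np.round(o["joint_pos"],3),"open",round(o["opening"],3),"F",np.round(o["ft_force"],1),"t",round(o["clock"],2))
    if goal is not None: print("shift mm",np.round(R.inv().apply(np.array(goal)-p)*1e3,1))
    if yaw is not None:
        a=np.radians(yaw); x=np.array([0,0,-1.]); z=np.array([np.cos(a),np.sin(a),0]); y=np.cross(z,x)
        G=Rn.from_matrix(np.c_[x,y,z]); print("turn",np.round((R.inv()*G).as_rotvec(degrees=True),2))
E
python3 - <<'E'
from h import *
o=get_obs(); print(np.round(rot(o).as_matrix(),3)); plan([.627,.244,.2],98); plan([.627,.244,.2],-82)
# overlay model
g=(.6265,.2440,np.radians(4.9)); 
def tf(p,l): c,s=np.cos(p[2]),np.sin(p[2]); l=np.array(l);return np.c_[l[:,:2]@np.array([[c,s],[-s,c]])+p[:2],l[:,2]]
P=[]
def seg(a,b,n=40): t=np.linspace(0,1,n)[:,None]; return np.array(a)*(1-t)+np.array(b)*t
def rect(x0,x1,y0,y1,z): c=[[x0,y0,z],[x1,y0,z],[x1,y1,z],[x0,y1,z]]; return np.vstack([seg(c[i],c[(i+1)%4]) for i in range(4)])
G=tf(g,rect(-.023,.133,-.131,.131,.111))
th=np.linspace(0,2*np.pi,150); C=tf(g,np.c_[.1105*np.cos(th),.1105*np.sin(th),th*0+.102])
t=(g[0],g[1],np.radians(12.5)); B=[tf((g[0],g[1],t[2]+np.radians(a)),rect(.0475,.1035,-.013,.013,.1)) for a in (0,90,-90)]
K=tf((g[0],g[1],np.radians(8)),rect(-.023,.023,-.007,.007,.139))
A=np.vstack([G,C,K]+B)
crop("top1",140,185,275,305,5,"o_top",proj("top1",A)); crop("side1",200,160,340,270,5,"o_side",proj("side1",A))
E
```

```text
[[-0.    -0.906  0.423]
 [-0.001  0.423  0.906]
 [-1.     0.    -0.001]]
pos [274.8 588.8 230.9] yaw 64.97 q [ 1.087  0.481  1.597  0.     1.065 -0.047] open 0.997 F [ 1.4 -0.4  0.7] t 0.2
shift mm [  31.  -464.9 -163.4]
turn [-3.303e+01 -4.000e-02 -1.000e-02]
pos [274.8 588.8 230.9] yaw 64.97 q [ 1.087  0.481  1.597  0.     1.065 -0.047] open 0.997 F [ 1.4 -0.4  0.7] t 0.2
shift mm [  31.  -464.9 -163.4]
turn [ 1.4697e+02 -2.0000e-02  5.0000e-02]
```

View pics/o_top.png

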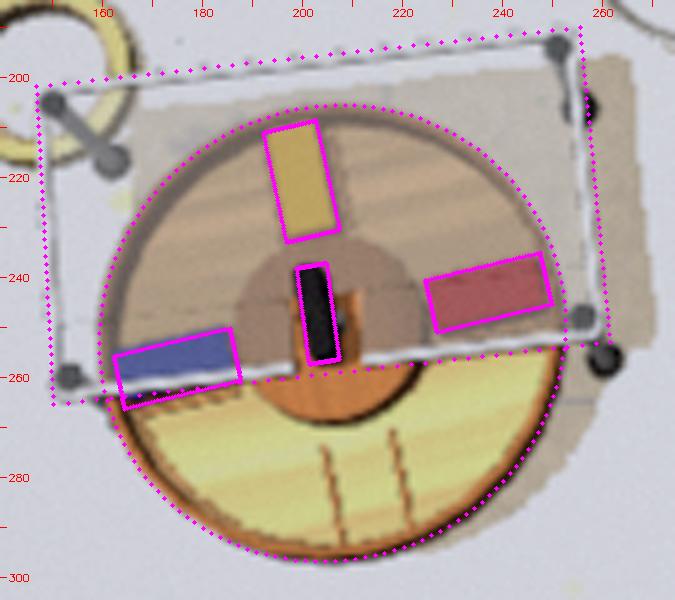

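View pics/o_side.png

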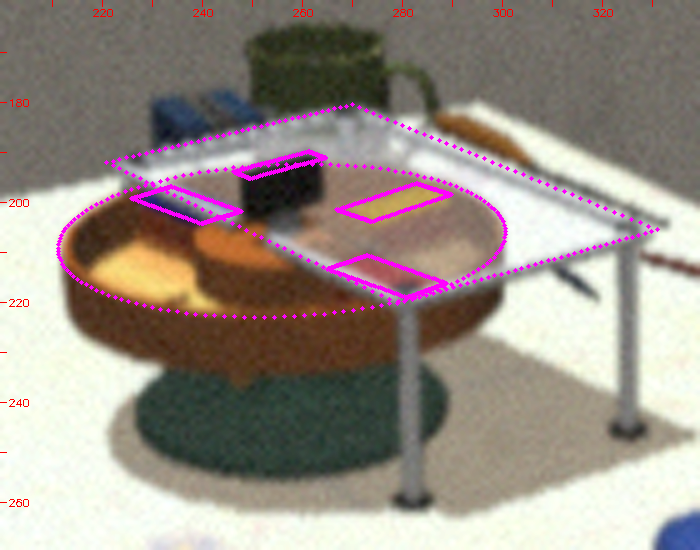

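Request:
{"name": "step_arm", "arguments": {"targets": [[[0,-44,-15],[8,0,0],1],[[0,-88,-31],[16,0,0],1],[[0,-132,-46],[24,0,0],1],[[0,-176,-62],[32,0,0],1],[[0,-220,-78],[40,0,0],1]], "grip_force": 25}}

```text
clock: 0.7
position: [0.4423, 0.4238, 0.2312]
eef_rot: [0.691, -0.151, 0.691, 0.151]
ft_force: [0.6, 0.3, -0.2]
opening: 0.999
```

```bash
python3 -c "
from h import *
plan([.6265,.244,.2],-80)"
```

```text
pos [442.3 423.8 231.2] yaw 24.66 q [ 0.715  0.428  1.686 -0.     1.028  0.284] open 0.999 F [ 0.6  0.3 -0.2] t 0.7
shift mm [  31.2 -240.2   92.4]
turn [ 1.0466e+02 -0.0000e+00  1.0000e-02]
```

Request:
{"name": "step_arm", "arguments": {"targets": [[[0,-44,17],[8,0,0],1],[[0,-88,34],[16,0,0],1],[[0,-132,51],[24,0,0],1],[[0,-176,68],[32,0,0],1],[[0,-220,85],[40,0,0],0.8]]}}

```text
clock: 1.2
position: [0.6124, 0.2601, 0.2313]
eef_rot: [0.701, 0.095, 0.701, -0.095]
ft_force: [0.5, 0.0, 0.4]
opening: 0.858
```

```bash
python3 -c "
from h import *
plan([.6265,.244,.2],-80)"
```

```text
pos [612.4 260.1 231.3] yaw -15.36 q [0.356 0.502 1.558 0.    1.081 0.624] open 0.858 F [0.5 0.  0.4] t 1.2
shift mm [ 31.3 -11.7  17.8]
turn [64.64 -0.    0.  ]
```

Request:
{"name": "step_arm", "arguments": {"targets": [[[5,-4,6],[8,0,0],0.7],[[10,-8,12],[16,0,0],0.6],[[20,-11.7,17.8],[24,0,0],0.6],[[25,-11.7,17.8],[32,0,0],0.6],[[31,-11.7,17.8],[40,0,0],0.6]]}}

```text
clock: 1.7
position: [0.6255, 0.2454, 0.1998]
eef_rot: [0.626, 0.328, 0.626, -0.329]
ft_force: [-1.1, 0.1, -0.1]
opening: 0.599
```

Request:
{"name": "step_arm", "arguments": {"targets": [[[0,0,0],[8,0,0],0.6],[[0,0,0],[16,0,0],0.6],[[10,0,0],[24,0,0],0.6],[[25,0,0],[24.6,0,0],0.6],[[40,0,0],[24.6,0,0],0.6]]}}

```text
clock: 2.2
position: [0.6252, 0.2457, 0.1591]
eef_rot: [0.544, 0.452, 0.544, -0.452]
ft_force: [-0.4, 0.0, -0.4]
opening: 0.601
```

```bash
python3 -c "
from h import *
plan([.6265,.244,.117],-80)
snap('top','top2');snap('side','side2')
crop('top2',140,185,275,305,5,'a')
crop('side2',200,120,340,230,5,'b')
"
```

```text
pos [625.2 245.7 159.1] yaw -79.42 q [0.329 0.582 1.61  0.    0.95  1.715] open 0.601 F [-0.4  0.  -0.4] t 2.2
shift mm [42.1  0.9  1.9]
turn [0.58 0.   0.01]
```

View pics/a.png

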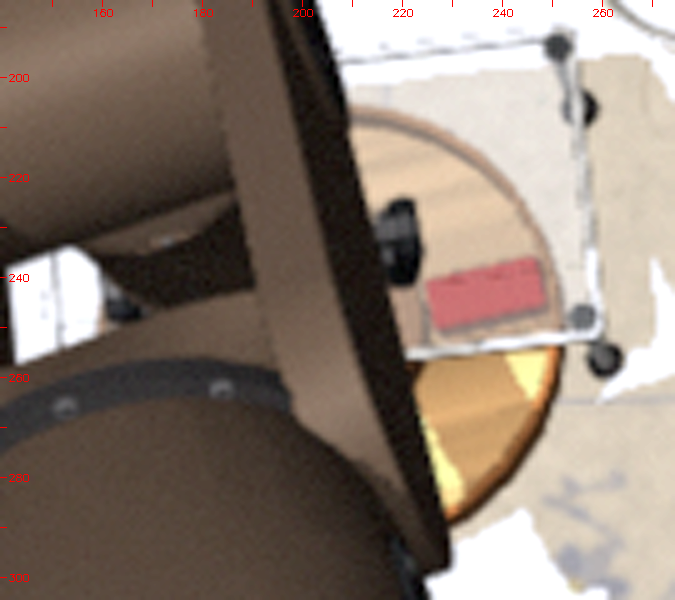

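View pics/b.png

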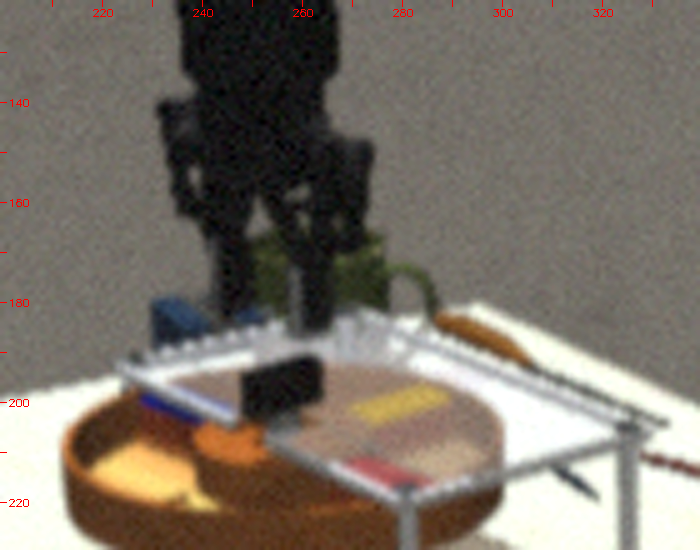

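Request:
{"name": "step_arm", "arguments": {"targets": [[[12,0.5,1],[0.5,0,0],0.6],[[24,0.9,1.9],[0.5,0,0],0.6],[[34,0.9,1.9],[0.5,0,0],0.6],[[41,0.9,1.9],[0.5,0,0],0.6],[[41,0.9,1.9],[0.5,0,0],0.6]]}}

```text
clock: 2.8
position: [0.626, 0.2438, 0.118]
eef_rot: [0.541, 0.455, 0.542, -0.456]
ft_force: [0.2, 0.5, 0.2]
opening: 0.601
```

Request:
{"name": "step_arm", "arguments": {"targets": [[[0,0,0],[0,0,0],0.4],[[0,0,0],[0,0,0],0.3],[[0,0,0],[0,0,0],0.2],[[0,0,0],[0,0,0],0.1],[[0,0,0],[0,0,0],0.1]], "grip_force": 25}}

```text
clock: 3.3
position: [0.6267, 0.247, 0.1202]
eef_rot: [0.541, 0.456, 0.542, -0.454]
ft_force: [-4.4, 20.8, 0.1]
opening: 0.157
```

```bash
python3 -c "
from h import *
plan([.6265,.244,.117],-80)
snap('side','side3')
crop('side3',200,120,340,230,5,'b2')
"
```

```text
pos [626.7 247.  120.2] yaw -80.13 q [0.329 0.627 1.636 0.004 0.876 1.725] open 0.157 F [-4.4 20.8  0.1] t 3.3
shift mm [ 3.2 -0.7  2.9]
turn [-0.13 -0.19 -0.11]
```

View pics/b2.png

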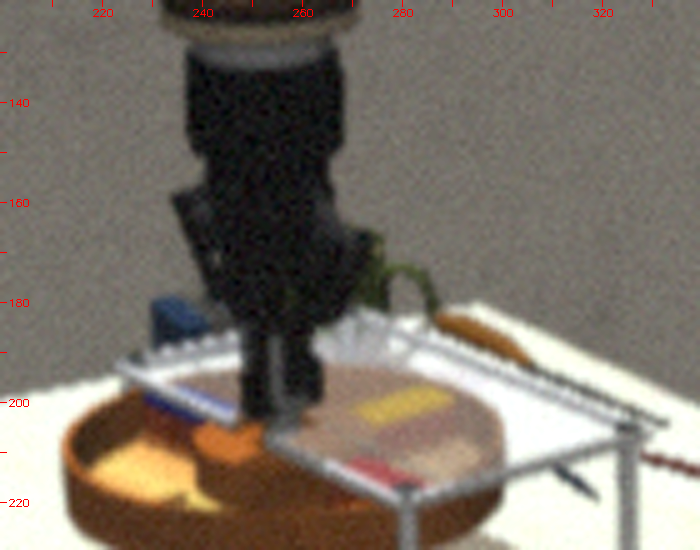

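Request:
{"name": "step_arm", "arguments": {"targets": [[[0,0,-3],[0,0,0],0.1],[[0,0,-3],[-7,0,0],0.1],[[0,0,-3],[-14,0,0],0.1],[[0,0,-3],[-21,0,0],0.1],[[0,0,-3],[-28,0,0],0.1]]}}

```text
clock: 3.85
position: [0.6272, 0.246, 0.1202]
eef_rot: [0.637, 0.309, 0.635, -0.309]
ft_force: [4.3, -10.7, 3.5]
opening: 0.157
```

```bash
python3 -c "
from h import *
plan([.6265,.247,.118],2)
"
```

```text
pos [627.2 246.  120.2] yaw -51.83 q [ 0.33   0.628  1.635 -0.002  0.877  1.236] open 0.157 F [  4.3 -10.7   3.5] t 3.85
shift mm [ 2.2  0.1 -1.2]
turn [-5.383e+01  1.300e-01  1.000e-02]
```

Request:
{"name": "step_arm", "arguments": {"targets": [[[0,0,1],[-6,0,0],0.1],[[0,0,1],[-13,0,0],0.1],[[0,0,1],[-20,0,0],0.1],[[0,0,1],[-27,0,0],0.1],[[0,0,1],[-34,0,0],0.1]]}}

```text
clock: 4.35
position: [0.6284, 0.2451, 0.1202]
eef_rot: [0.7, 0.109, 0.697, -0.11]
ft_force: [8.7, -11.1, 0.1]
opening: 0.154
```

Request:
{"name": "step_arm", "arguments": {"targets": [[[0,0,0],[-7,0,0],0.1],[[0,0,0],[-14,0,0],0.1],[[0,0,0],[-20.4,0,0],0.1],[[0,0,0],[-20.4,0,0],0.1],[[0,0,0],[-20.4,0,0],0.1]]}}

```text
clock: 4.85
position: [0.6293, 0.245, 0.1202]
eef_rot: [0.709, -0.014, 0.705, 0.014]
ft_force: [12.4, -10.8, -2.3]
opening: 0.156
```

```bash
python3 -c "
from h import *
plan([.6265,.247,.118],2)
snap('side','side4')
crop('side4',200,120,340,230,5,'b3')
snap('top','top4')
crop('top4',140,185,275,305,5,'a3')
"
```

```text
pos [629.3 245.  120.2] yaw 2.29 q [ 0.328  0.628  1.633 -0.003  0.876  0.289] open 0.156 F [ 12.4 -10.8  -2.3] t 4.85
shift mm [ 2.2  2.1 -2.8]
turn [0.29 0.27 0.05]
```

View pics/b3.png

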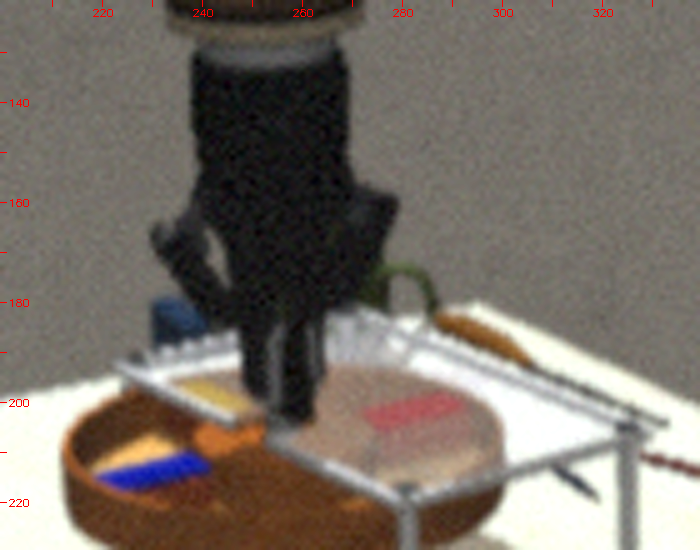

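View pics/a3.png

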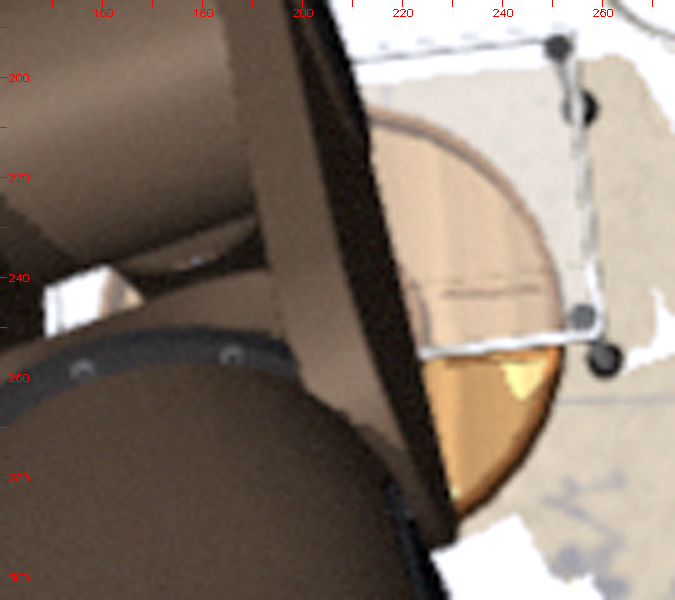

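```bash
cat >> h.py <<'E'
def tf(p,l): c,s=np.cos(p[2]),np.sin(p[2]); l=np.array(l,float);return np.c_[l[:,:2]@np.array([[c,s],[-s,c]])+p[:2],l[:,2]]
def seg(a,b,n=40): t=np.linspace(0,1,n)[:,None]; return np.array(a)*(1-t)+np.array(b)*t
def rect(x0,x1,y0,y1,z): c=[[x0,y0,z],[x1,y0,z],[x1,y1,z],[x0,y1,z]]; return np.vstack([seg(c[i],c[(i+1)%4]) for i in range(4)])
def wheel(yaw,ax=(.6265,.244),g=4.9,bars=(0,90,180)):
    L=[tf((*ax,np.radians(yaw+a)),rect(.0475,.1035,-.013,.013,.1)) for a in bars]
    L.append(tf((*ax,np.radians(g)),seg([-.023,.131,.111],[-.023,-.131,.111],60)))
    return np.vstack(L)
E
python3 -c "
from h import *
crop('side4',200,180,300,240,8,'b4',proj('side4',wheel(4.9)))"
```

```text
(no output)
```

View pics/b4.png

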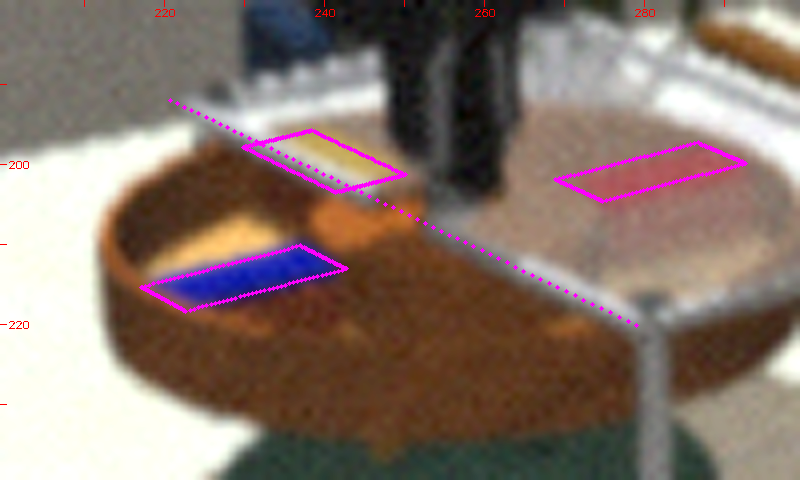

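Request:
{"name": "step_arm", "arguments": {"targets": [[[0,0,0],[0,0,0],0.3],[[0,0,0],[0,0,0],0.45],[[-5,0,0],[0,0,0],0.45],[[-30,0,0],[0,0,0],0.45],[[-60,0,0],[0,0,0],0.45]]}}

```text
clock: 5.45
position: [0.6257, 0.2461, 0.1792]
eef_rot: [0.706, -0.014, 0.708, 0.014]
ft_force: [-0.8, 0.9, -0.5]
opening: 0.447
```

Request:
{"name": "step_arm", "arguments": {"targets": [[[-10,-40,-10],[8,0,0],0.6],[[-10,-85,-20],[16,0,0],0.6],[[-10,-130,-40],[24,0,0],0.6],[[-10,-175,-60],[32,0,0],0.6],[[-10,-220,-80],[40,0,0],0.6]]}}

```text
clock: 5.95
position: [0.5546, 0.0219, 0.1898]
eef_rot: [0.669, 0.23, 0.668, -0.23]
ft_force: [0.7, -0.3, -0.1]
opening: 0.596
```

```bash
python3 -c "
from h import *
plan([.55,.2375,.18],-85)
snap('top','top5')
crop('top5',140,185,275,305,5,'a5',proj('top5',wheel(4.9)))
crop('top5',140,185,275,305,5,'a5b')
"
```

```text
pos [554.6  21.9 189.8] yaw -38.02 q [-0.015  0.396  1.86  -0.     0.885  0.648] open 0.596 F [ 0.7 -0.3 -0.1] t 5.95
shift mm [   9.8  167.  -136.4]
turn [ 4.698e+01  2.000e-02 -3.000e-02]
```

View pics/a5.png

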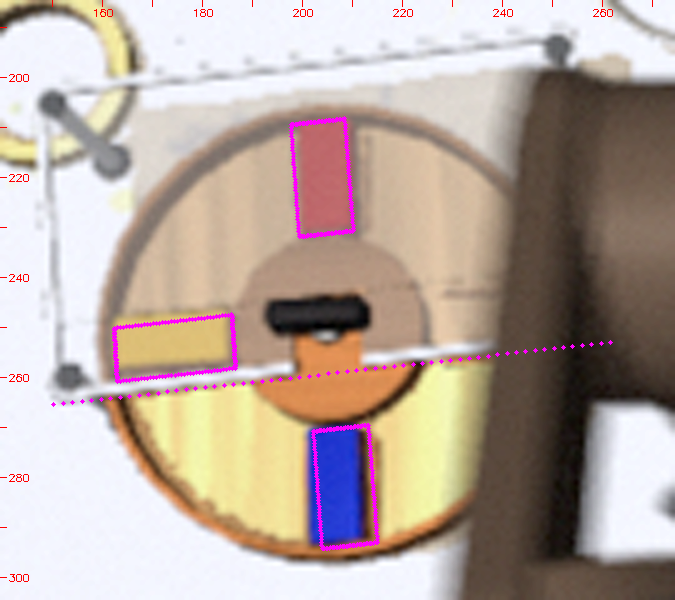

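View pics/a5b.png

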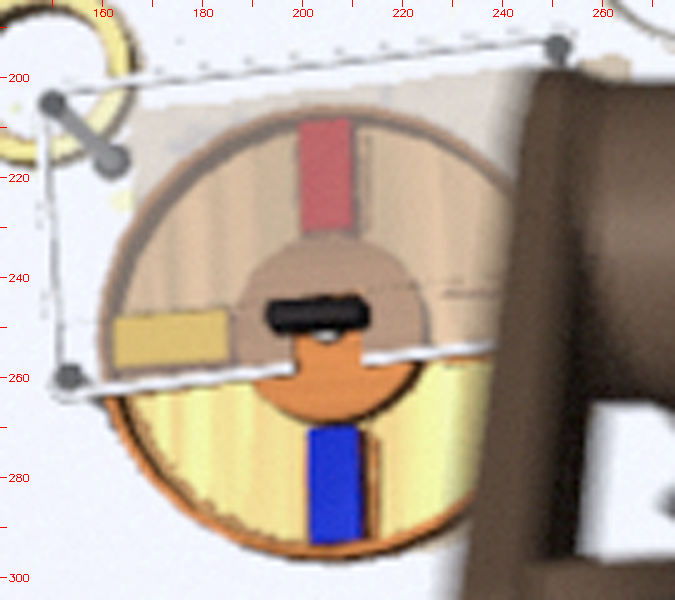

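```bash
cat > ang.py <<'E'
import sys
from h import *
def ang(tag,cols="bry"):
    im=cv2.imread(f"pics/{tag}.png")[185:305,140:275]; h=cv2.cvtColor(im,cv2.COLOR_BGR2HSV)
    out={}
    for n,(a,b,smin) in dict(b=(105,130,90),r=(170,180,80)).items():
        m=((h[...,0]>=a)&(h[...,0]<=b)&(h[...,1]>=smin)).astype(np.uint8)
        k,l,s,c=cv2.connectedComponentsWithStats(m); i=1+np.argmax(s[1:,4])
        ct=cv2.findContours((l==i).astype(np.uint8),0,2)[0][0]; rr=cv2.minAreaRect(ct)
        w=ray(tag,c[i][0]+140,c[i][1]+185,.1 if n!='x' else .1); out[n]=w[:2]
        bx=cv2.boxPoints(rr)+[140,185]; W=np.array([ray(tag,*p,.1)[:2] for p in bx]); e=max([W[1]-W[0],W[2]-W[1]],key=np.linalg.norm)
        print(n,s[i,4],np.round(w,4),"long-axis yaw",np.degrees(np.arctan2(e[1],e[0])))
    d=out['r']-out['b']; print("tray yaw from r-b",np.degrees(np.arctan2(d[1],d[0])),"dist",np.hypot(*d),"mid",(out['r']+out['b'])/2)
ang(sys.argv[1])
E
python3 ang.py top5; python3 ang.py top1
python3 -c "
from h import *
# guard yaw: front edge & rear edge picks in top5/top1
for a,b in (((60,393),(602,330)),((60,95),(560,43)),((52,120),(62,380)),((560,65),(597,320))):
    A,B=[ray('top1',*(np.array(q)/5+[140,185]-.4),.111) for q in (a,b)]; d=B-A; print(np.degrees(np.arctan2(d[1],d[0])))
"
```

```text
b 239 [0.5526 0.2425 0.1   ] long-axis yaw -179.42849456105273
r 173 [0.7033 0.2484 0.1   ] long-axis yaw -179.36438246704006
tray yaw from r-b 2.224717717346463 dist 0.15082468757952525 mid [0.62791453 0.24542919]
b 143 [0.6163 0.3191 0.1   ] long-axis yaw -84.31424811718072
r 146 [0.6431 0.1719 0.1   ] long-axis yaw -78.70714910469933
tray yaw from r-b -79.6781414890921 dist 0.14963818149213007 mid [0.62973003 0.24549011]
-84.85313591990474
-85.39230790409567
-175.99695103197018
-172.37569321976406
```

```bash
python3 -c "
from h import *
plan([.6275,.2455,.165],3.5)"
```

```text
pos [551.5  16.5 189.5] yaw -38.66 q [-0.024  0.393  1.866 -0.002  0.885  0.652] open 0.601 F [-1.5 -6.6 -1. ] t 6.0
shift mm [ 24.  226.4 -83.7]
turn [-42.16  -0.09   0.14]
```

Request:
{"name": "step_arm", "arguments": {"targets": [[[0,44,-16],[-8,0,0],0.5],[[0,88,-33],[-16,0,0],0.45],[[0,132,-50],[-24,0,0],0.45],[[0,177,-66],[-33,0,0],0.45],[[10,222,-82],[-41,0,0],0.45]]}}

```text
clock: 6.5
position: [0.6275, 0.2515, 0.181]
eef_rot: [0.708, -0.022, 0.706, 0.023]
ft_force: [1.3, -0.3, -0.3]
opening: 0.453
```

```bash
python3 -c "
from h import *
plan([.6275,.2455,.118],3.5)"
```

```text
pos [627.5 251.5 181. ] yaw 3.64 q [0.336 0.563 1.583 0.    0.993 0.273] open 0.453 F [ 1.3 -0.3 -0.3] t 6.5
shift mm [63.  -6.  -0.5]
turn [ 0.14  0.14 -0.04]
```

Request:
{"name": "step_arm", "arguments": {"targets": [[[10,-6,0],[0,0,0],0.45],[[30,-6,0],[0,0,0],0.45],[[50,-6,0],[0,0,0],0.45],[[62,-6,0],[0,0,0],0.45],[[62,-6,0],[0,0,0],0.45]]}}

```text
clock: 7.0
position: [0.6258, 0.2426, 0.1159]
eef_rot: [0.706, -0.02, 0.708, 0.02]
ft_force: [-0.8, 0.5, -0.0]
opening: 0.449
```

Request:
{"name": "step_arm", "arguments": {"targets": [[[0,0,0],[0,0,0],0.3],[[0,0,0],[0,0,0],0.1],[[0,0,0],[0,0,0],0.1],[[0,0,0],[0,0,0],0.1],[[0,0,0],[0,0,0],0.1]]}}

```text
clock: 7.5
position: [0.6295, 0.2433, 0.1189]
eef_rot: [0.709, -0.02, 0.705, 0.021]
ft_force: [11.5, 1.3, -6.2]
opening: 0.159
```

```bash
python3 -c "
from h import *
plan([.6275,.2455,.118],5.0)"
```

```text
pos [629.5 243.3 118.9] yaw 3.26 q [ 3.240e-01  6.290e-01  1.637e+00 -1.000e-03  8.710e-01  2.680e-01] open 0.159 F [11.5  1.3 -6.2] t 7.5
shift mm [ 0.9  2.3 -1.9]
turn [-1.74  0.31 -0.05]
```

Request:
{"name": "step_arm", "arguments": {"targets": [[[0,1,2],[-1,0,0],0.1],[[0,1,2],[-1.8,0,0],0.1],[[0,1,2],[-1.8,0,0],0.1],[[0,1,2],[-1.8,0,0],0.1],[[0,1,2],[-1.8,0,0],0.1]]}}

```text
clock: 8.0
position: [0.6297, 0.2433, 0.1188]
eef_rot: [0.707, -0.031, 0.706, 0.031]
ft_force: [0.7, -7.6, 4.2]
opening: 0.157
```

Request:
{"name": "step_arm", "arguments": {"targets": [[[0,0,0],[0,0,0],0.3],[[0,0,0],[0,0,0],0.45],[[-5,0,0],[0,0,0],0.45],[[-30,0,0],[0,0,0],0.45],[[-60,0,0],[0,0,0],0.45]]}}

```text
clock: 8.5
position: [0.628, 0.244, 0.1774]
eef_rot: [0.706, -0.032, 0.707, 0.031]
ft_force: [1.1, -0.0, 1.2]
opening: 0.451
```

Request:
{"name": "step_arm", "arguments": {"targets": [[[-10,-40,-10],[8,0,0],0.6],[[-10,-85,-20],[16,0,0],0.6],[[-10,-130,-40],[24,0,0],0.6],[[-10,-175,-60],[32,0,0],0.6],[[-10,-220,-80],[40,0,0],0.6]]}}

```text
clock: 9.0
position: [0.5679, 0.0165, 0.1879]
eef_rot: [0.674, 0.214, 0.674, -0.214]
ft_force: [0.1, -1.5, 0.0]
opening: 0.604
```

```bash
python3 -c "
from h import *
snap('top','top6')
crop('top6',140,185,275,305,5,'a6',proj('top6',wheel(5.0,ax=(.628,.2455),g=5,bars=(0,180))))
"; python3 ang.py top6; python3 -c "
from h import *
plan([.552,.2385,.15],-85)"
```

```text
b 240 [0.5531 0.2391 0.1   ] long-axis yaw -175.4262267101675
r 172 [0.703  0.2517 0.1   ] long-axis yaw -174.3378230336346
tray yaw from r-b 4.81436196391551 dist 0.15048808571601752 mid [0.62804771 0.24543478]
pos [565.2  10.8 187.7] yaw -35.88 q [-0.033  0.413  1.838 -0.002  0.893  0.594] open 0.601 F [-1.2 -7.6  0.2] t 9.05
shift mm [  37.3  176.9 -144.1]
turn [49.12  0.05  0.14]
```

View pics/a6.png

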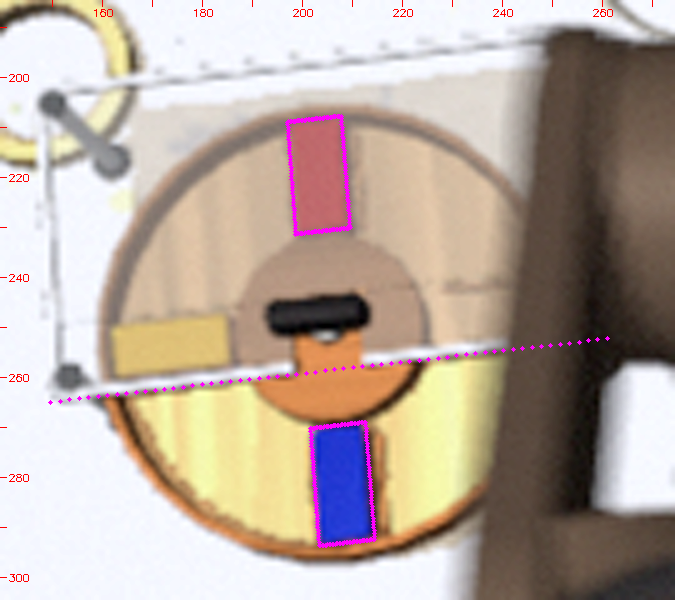

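Request:
{"name": "step_arm", "arguments": {"targets": [[[0,35,-28],[8,0,0],0.65],[[0,72,-58],[16,0,0],0.65],[[0,108,-87],[24,0,0],0.65],[[0,144,-116],[32,0,0],0.65],[[0,176,-142],[40,0,0],0.65]]}}

```text
clock: 9.55
position: [0.5532, 0.2417, 0.188]
eef_rot: [0.566, 0.425, 0.565, -0.424]
ft_force: [1.2, -0.3, -1.0]
opening: 0.653
```

```bash
python3 -c "
from h import *
plan([.5528,.239,.115],-85)"
```

```text
pos [553.2 241.7 188. ] yaw -73.81 q [0.362 0.461 1.751 0.    0.928 1.65 ] open 0.653 F [ 1.2 -0.3 -1. ] t 9.55
shift mm [73.  -1.2  2.5]
turn [ 1.119e+01 -1.000e-02 -5.000e-02]
```

Request:
{"name": "step_arm", "arguments": {"targets": [[[10,-1,2.5],[6,0,0],0.65],[[30,-1,2.5],[11.2,0,0],0.65],[[50,-1,2.5],[11.2,0,0],0.65],[[65,-1,2.5],[11.2,0,0],0.65],[[65,-1,2.5],[11.2,0,0],0.65]]}}

```text
clock: 10.05
position: [0.552, 0.2368, 0.121]
eef_rot: [0.522, 0.475, 0.523, -0.477]
ft_force: [0.1, -0.0, 0.9]
opening: 0.649
```

```bash
python3 -c "
from h import *
plan([.5528,.239,.082],-85)
snap('side','side7'); crop('side7',190,150,300,240,7,'b7')"
```

```text
pos [552.  236.8 121. ] yaw -84.68 q [0.355 0.542 1.81  0.    0.792 1.833] open 0.649 F [ 0.1 -0.   0.9] t 10.05
shift mm [38.9  1.1 -2.1]
turn [0.32 0.04 0.15]
```

View pics/b7.png

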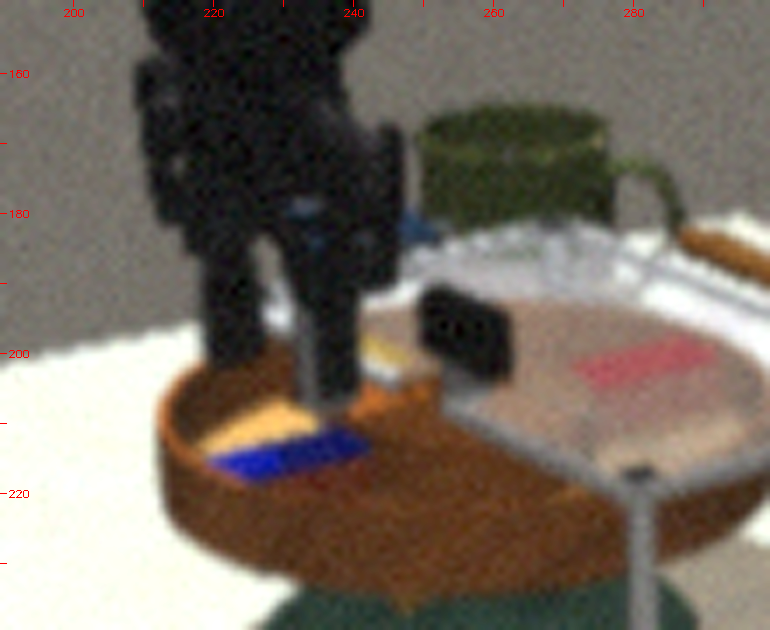

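Request:
{"name": "step_arm", "arguments": {"targets": [[[12,0.5,-1],[0,0,0],0.65],[[24,0.5,-1],[0,0,0],0.65],[[33,0.5,-1],[0,0,0],0.65],[[38,0.5,-1],[0,0,0],0.65],[[38,0.5,-1],[0,0,0],0.65]]}}

```text
clock: 10.6
position: [0.553, 0.2378, 0.0834]
eef_rot: [0.522, 0.476, 0.523, -0.477]
ft_force: [-1.3, -0.6, -0.4]
opening: 0.65
```

Request:
{"name": "step_arm", "arguments": {"targets": [[[0,0,0],[0,0,0],0.45],[[0,0,0],[0,0,0],0.35],[[0,0,0],[0,0,0],0.25],[[0,0,0],[0,0,0],0.2],[[0,0,0],[0,0,0],0.2]], "grip_force": 25}}

```text
clock: 11.1
position: [0.5538, 0.2381, 0.0848]
eef_rot: [0.523, 0.477, 0.522, -0.476]
ft_force: [-1.1, -0.5, 5.9]
opening: 0.294
```

```bash
python3 -c "
from h import *
plan(None)"
```

```text
pos [553.8 238.1  84.8] yaw -84.7 q [ 0.356  0.592  1.83  -0.     0.718  1.834] open 0.294 F [-1.1 -0.5  5.9] t 11.1
```

Request:
{"name": "step_arm", "arguments": {"targets": [[[-3,0,0],[0,0,0],0.2],[[-10,0,0],[0,0,0],0.2],[[-25,0,0],[0,0,0],0.2],[[-45,0,0],[0,0,0],0.2],[[-65,0,0],[0,0,0],0.2]]}}

```text
clock: 11.6
position: [0.5535, 0.238, 0.151]
eef_rot: [0.523, 0.476, 0.523, -0.476]
ft_force: [1.1, -0.2, -0.6]
opening: 0.294
```

```bash
python3 -c "
from h import *
plan([.537,-.073,.17],-67)
snap('side','side8'); crop('side8',190,130,300,240,6,'b8')"
```

```text
pos [553.5 238.  151. ] yaw -84.7 q [ 0.356  0.504  1.786 -0.     0.851  1.834] open 0.294 F [ 1.1 -0.2 -0.6] t 11.6
shift mm [-19.  -45.2 308.1]
turn [-1.77e+01 -0.00e+00 -1.00e-02]
```

View pics/b8.png

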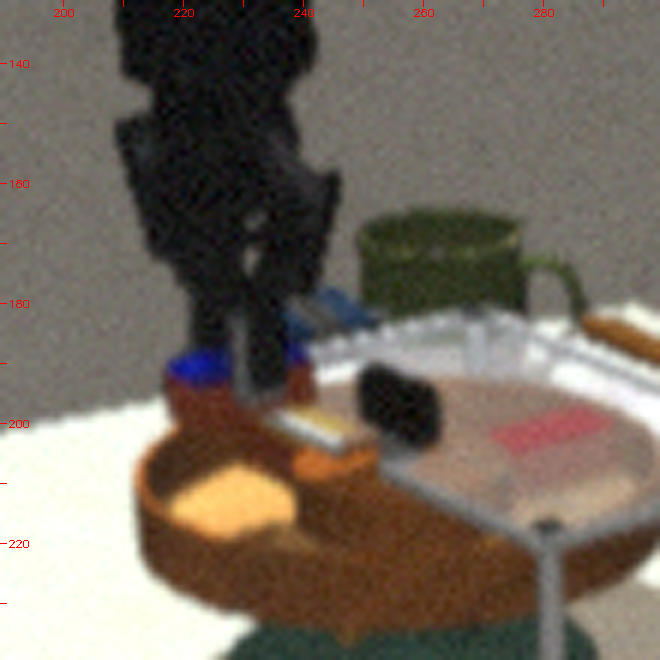

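Request:
{"name": "step_arm", "arguments": {"targets": [[[-10,-3,18],[0,0,0],0.2],[[-20,-8,54],[-3,0,0],0.2],[[-20,-14,94],[-7,0,0],0.2],[[-20,-20,134],[-11,0,0],0.2],[[-20,-26,174],[-15,0,0],0.2]]}}

```text
clock: 12.15
position: [0.543, 0.0603, 0.1699]
eef_rot: [0.581, 0.403, 0.581, -0.403]
ft_force: [-0.2, 0.1, -1.5]
opening: 0.298
```

```bash
python3 -c "
from h import *
plan([.538,-.072,.1],-67)"
```

```text
pos [543.   60.3 169.9] yaw -69.52 q [ 0.055  0.41   1.898 -0.     0.833  1.269] open 0.298 F [-0.2  0.1 -1.5] t 12.15
shift mm [ 69.9 -51.  122.1]
turn [-2.52  0.01 -0.01]
```

Request:
{"name": "step_arm", "arguments": {"targets": [[[0,-14,34],[-2.5,0,0],0.2],[[5,-28,68],[-2.5,0,0],0.2],[[15,-42,100],[-2.5,0,0],0.2],[[30,-50,120],[-2.5,0,0],0.2],[[60,-51,122],[-2.5,0,0],0.2]]}}

```text
clock: 12.65
position: [0.5391, -0.0732, 0.1108]
eef_rot: [0.59, 0.392, 0.587, -0.392]
ft_force: [0.7, 0.6, -1.2]
opening: 0.292
```

```bash
python3 -c "
from h import *
plan([.538,-.072,.013],-67)"
```

```text
pos [539.1 -73.2 110.8] yaw -67.35 q [-1.900e-01  4.900e-01  1.954e+00 -1.000e-03  6.940e-01  9.860e-01] open 0.292 F [ 0.7  0.6 -1.2] t 12.65
shift mm [97.8 -0.9 -1.8]
turn [-0.35  0.15 -0.18]
```

Request:
{"name": "step_arm", "arguments": {"targets": [[[25,0,0],[0,0,0],0.2],[[50,0,0],[0,0,0],0.2],[[72,0,0],[0,0,0],0.2],[[86,0,0],[0,0,0],0.2],[[92,0,0],[0,0,0],0.2]]}}

```text
clock: 13.15
position: [0.5374, -0.0701, 0.0165]
eef_rot: [0.588, 0.391, 0.589, -0.392]
ft_force: [-0.3, -0.7, -0.9]
opening: 0.294
```

Request:
{"name": "step_arm", "arguments": {"targets": [[[1,0,0],[0,0,0],0.2],[[2,0,0],[0,0,0],0.2],[[3,0,0],[0,0,0],0.2],[[4,0,0],[0,0,0],0.2],[[4,0,0],[0,0,0],0.2]]}}

```text
clock: 13.65
position: [0.5383, -0.0698, 0.0136]
eef_rot: [0.589, 0.391, 0.589, -0.391]
ft_force: [0.0, -0.7, -0.5]
opening: 0.294
```

Request:
{"name": "step_arm", "arguments": {"targets": [[[0.5,0,0],[0,0,0],0.2],[[1,0,0],[0,0,0],0.2],[[1.5,0,0],[0,0,0],0.2],[[1.5,0,0],[0,0,0],0.2],[[1.5,0,0],[0,0,0],0.2]]}}

```text
clock: 14.15
position: [0.5383, -0.0698, 0.0128]
eef_rot: [0.589, 0.391, 0.589, -0.391]
ft_force: [-5.7, 0.8, 21.6]
opening: 0.296
```

```bash
python3 -c "
from h import *
plan(None)"
```

```text
pos [538.3 -69.8  12.8] yaw -67.2 q [-0.185  0.651  2.002 -0.     0.488  0.988] open 0.296 F [-5.7  0.8 21.6] t 14.15
```

Request:
{"name": "step_arm", "arguments": {"targets": [[[-0.7,0,0],[0,0,0],0.2],[[-0.7,0,0],[0,0,0],0.35],[[-0.7,0,0],[0,0,0],0.5],[[-0.7,0,0],[0,0,0],0.6],[[-0.7,0,0],[0,0,0],0.6]]}}

```text
clock: 14.65
position: [0.5381, -0.0698, 0.0124]
eef_rot: [0.589, 0.391, 0.589, -0.391]
ft_force: [-0.2, 0.1, -0.3]
opening: 0.6
```

Request:
{"name": "step_arm", "arguments": {"targets": [[[-15,0,0],[0,0,0],0.65],[[-40,0,0],[0,0,0],0.8],[[-60,0,0],[0,0,0],0.9],[[-80,0,0],[0,0,0],0.9],[[-100,0,0],[-8,0,0],0.9]]}}

```text
clock: 15.15
position: [0.538, -0.0698, 0.1132]
eef_rot: [0.615, 0.349, 0.615, -0.349]
ft_force: [-0.6, 0.9, -0.2]
opening: 0.902
```

```bash
python3 -c "
from h import *
plan([.55,-.25,.17],23)"
```

```text
pos [538.  -69.8 113.2] yaw -59.2 q [-0.185  0.486  1.952  0.     0.703  0.848] open 0.902 F [-0.6  0.9 -0.2] t 15.15
shift mm [-56.8 -82.  161. ]
turn [-8.22e+01 -1.00e-02  0.00e+00]
```

```bash
python3 -c "
from h import *
snap('side','side9')
A=np.vstack([tf((.538,-.0698,np.radians(22.8)),rect(-.028,.028,-.013,.013,z)) for z in (.028,.004)])
crop('side9',240,200,360,330,5,'b9',proj('side9',A))"
```

```text
(no output)
```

View pics/b9.png

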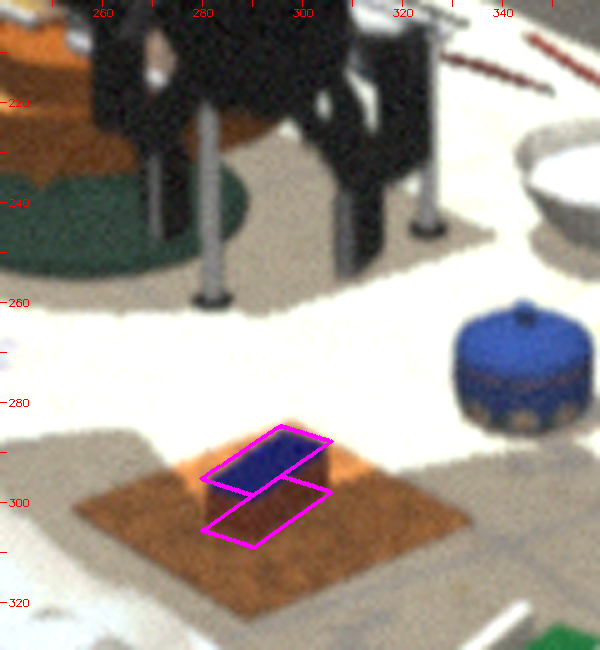

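Request:
{"name": "step_arm", "arguments": {"targets": [[[0,0,0],[-8,0,0],1],[[0,0,0],[-16,0,0],1],[[0,0,0],[-24,0,0],1],[[0,0,0],[-32,0,0],1],[[0,0,0],[-40,0,0],1]]}}

```text
clock: 15.7
position: [0.5381, -0.0698, 0.1123]
eef_rot: [0.697, 0.116, 0.698, -0.116]
ft_force: [0.5, -0.0, -1.4]
opening: 1.001
```

Request:
{"name": "step_arm", "arguments": {"targets": [[[0,0,0],[-8,0,0],1],[[0,0,0],[-16,0,0],1],[[0,0,0],[-24,0,0],1],[[0,0,0],[-32,0,0],1],[[0,0,0],[-41,0,0],1]]}}

```text
clock: 16.2
position: [0.5381, -0.0698, 0.1123]
eef_rot: [0.694, -0.133, 0.695, 0.133]
ft_force: [0.4, -0.2, 0.2]
opening: 1.004
```

```bash
python3 -c "
from h import *
plan([.538,-.07,.06],22.8)
print(ray('top1',328.5,231,.04), ray('side9',343,262,.053))
snap('side','side10')
crop('side10',240,180,360,330,4,'b10')"
```

```text
pos [538.1 -69.8 112.3] yaw 21.7 q [-0.185  0.488  1.953 -0.     0.701 -0.564] open 1.004 F [ 0.4 -0.2  0.2] t 16.2
shift mm [52.3 -0.2 -0.1]
turn [-1.1  -0.01 -0.01]
[ 0.68059499 -0.05005998  0.04      ] [ 0.67638977 -0.05471871  0.053     ]
```

View pics/b10.png

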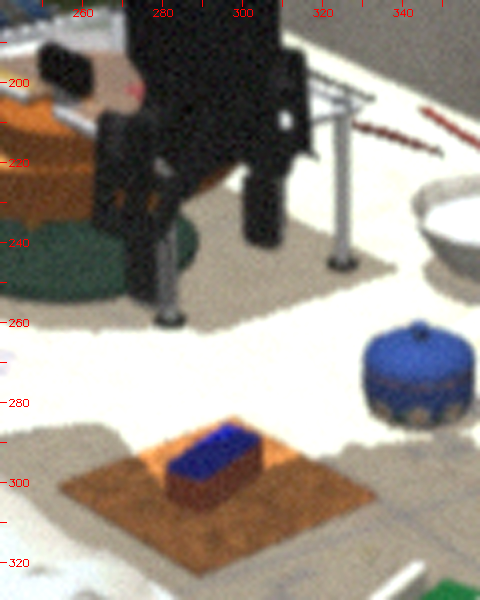

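Request:
{"name": "step_arm", "arguments": {"targets": [[[25,0,0],[-1.1,0,0],1],[[50,0,0],[-1.1,0,0],1],[[72,0,0],[-1.1,0,0],1],[[88,0,0],[-1.1,0,0],1],[[97,0,0],[-1.1,0,0],1]]}}

```text
clock: 16.75
position: [0.5375, -0.0696, 0.0141]
eef_rot: [0.693, -0.137, 0.694, 0.137]
ft_force: [0.1, -0.4, 0.4]
opening: 1.0
```

Request:
{"name": "step_arm", "arguments": {"targets": [[[4,0,0],[0,0,0],0.95],[[4,0,0],[0,0,0],0.85],[[4,0,0],[0,0,0],0.75],[[4,0,0],[0,0,0],0.65],[[4,0,0],[0,0,0],0.58]], "grip_force": 25}}

```text
clock: 17.25
position: [0.5387, -0.0699, 0.0124]
eef_rot: [0.694, -0.138, 0.693, 0.138]
ft_force: [-1.5, 0.5, 7.3]
opening: 0.65
```

```bash
python3 -c "
from h import *
plan(None)
snap('side','side11')
crop('side11',240,210,360,330,5,'b11')"
```

```text
pos [538.7 -69.9  12.4] yaw 22.48 q [-0.185  0.651  2.002 -0.     0.487 -0.577] open 0.65 F [-1.5  0.5  7.3] t 17.25
```

View pics/b11.png

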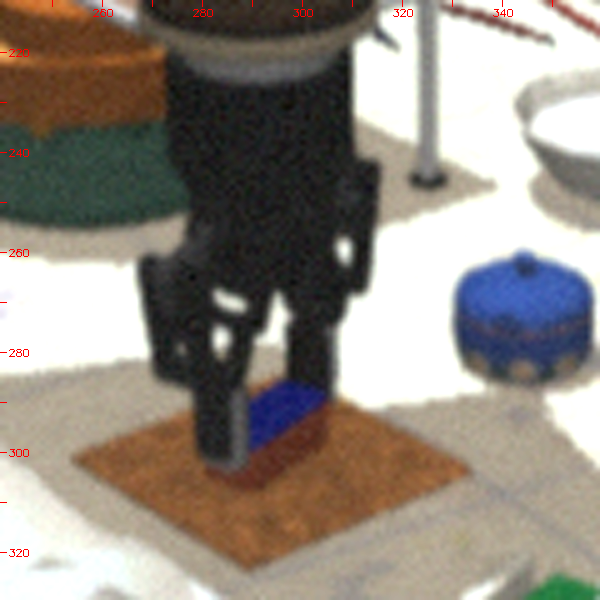

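Request:
{"name": "step_arm", "arguments": {"targets": [[[-3,0,0],[0,0,0],0.5],[[-12,0,0],[0,0,0],0.5],[[-35,0,0],[0,0,0],0.5],[[-65,0,0],[0,0,0],0.5],[[-95,0,0],[0,0,0],0.5]]}}

```text
clock: 17.8
position: [0.5379, -0.0697, 0.1081]
eef_rot: [0.693, -0.138, 0.694, 0.138]
ft_force: [0.5, -0.3, -0.8]
opening: 0.645
```

```bash
python3 -c "
from h import *
plan(None)
snap('side','side12')
p=(.5448,-.3141,np.radians(23))
L=[rect(-.048,.048,-.075,.075,.006)]
for y in (-.063,-.021,.021,.063): L.append(rect(-.022,.022,y-.004,y+.004,.046))
for y in (-.042,.042): L.append(rect(-.028,.028,y-.013,y+.013,.038))
A=tf(p,np.vstack(L))
crop('top1',390,245,480,325,8,'r_top',proj('top1',A))
crop('side12',250,200,420,360,4,'r_side',proj('side12',A))
"
```

```text
pos [537.9 -69.7 108.1] yaw 22.49 q [-0.185  0.494  1.956  0.     0.692 -0.577] open 0.645 F [ 0.5 -0.3 -0.8] t 17.8
```

View pics/r_top.png

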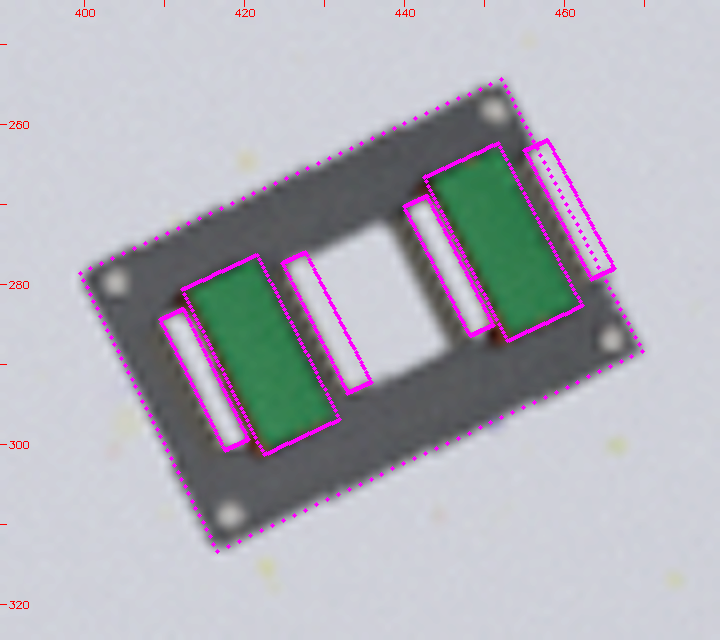

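View pics/r_side.png

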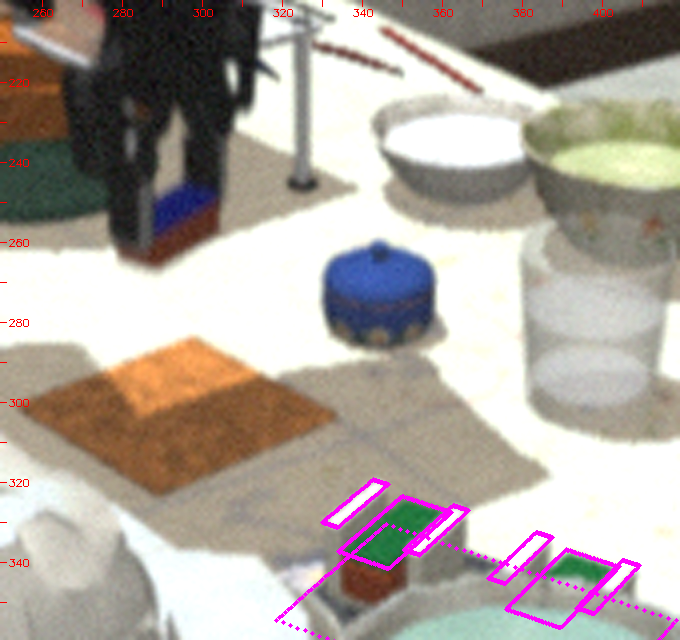

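```bash
python3 -c "
from h import *
plan([.5448,-.3141,.1081],23)
print(ray('top1',545,335,.08),ray('top1',382,210,.09))"
```

```text
pos [540.2 -70.1 112.5] yaw 22.49 q [-0.185  0.488  1.952 -0.     0.696 -0.577] open 0.641 F [ 4.  -1.4  5.4] t 17.85
shift mm [   4.6 -227.2  -89.1]
turn [-0.51  0.25  0.17]
[ 0.4060264  -0.54831731  0.08      ] [ 0.71765347 -0.18069226  0.09      ]
```

Request:
{"name": "step_arm", "arguments": {"targets": [[[0,-25,-10],[0,0,0],0.5],[[0,-65,-26],[0,0,0],0.5],[[0,-105,-42],[0,0,0],0.5],[[0,-145,-57],[-0.5,0,0],0.5],[[0,-180,-71],[-0.5,0,0],0.5]]}}

```text
clock: 18.35
position: [0.5414, -0.2654, 0.1073]
eef_rot: [0.693, -0.141, 0.693, 0.141]
ft_force: [0.8, 0.1, -0.5]
opening: 0.648
```

Request:
{"name": "step_arm", "arguments": {"targets": [[[0,-25,-10],[0,0,0],0.5],[[0,-40,-16],[0,0,0],0.5],[[0,-47,-18.5],[0,0,0],0.5],[[0,-47,-18.5],[0,0,0],0.5],[[0,-47,-18.5],[0,0,0],0.5]]}}

```text
clock: 18.85
position: [0.5426, -0.3125, 0.1065]
eef_rot: [0.693, -0.141, 0.693, 0.141]
ft_force: [0.7, 0.6, -0.0]
opening: 0.648
```

```bash
python3 -c "
from h import *
plan([.5448,-.3141,.07],23)
snap('side','side13');snap('top','top13')
crop('side13',290,230,430,370,5,'s13')
crop('top13',350,220,510,340,5,'t13')
"
```

```text
pos [ 542.6 -312.5  106.5] yaw 23.03 q [-0.571  0.589  1.76   0.     0.793 -0.973] open 0.648 F [ 0.7  0.6 -0. ] t 18.85
shift mm [36.5 -2.3  1.4]
turn [ 0.03 -0.02 -0.04]
```

View pics/s13.png

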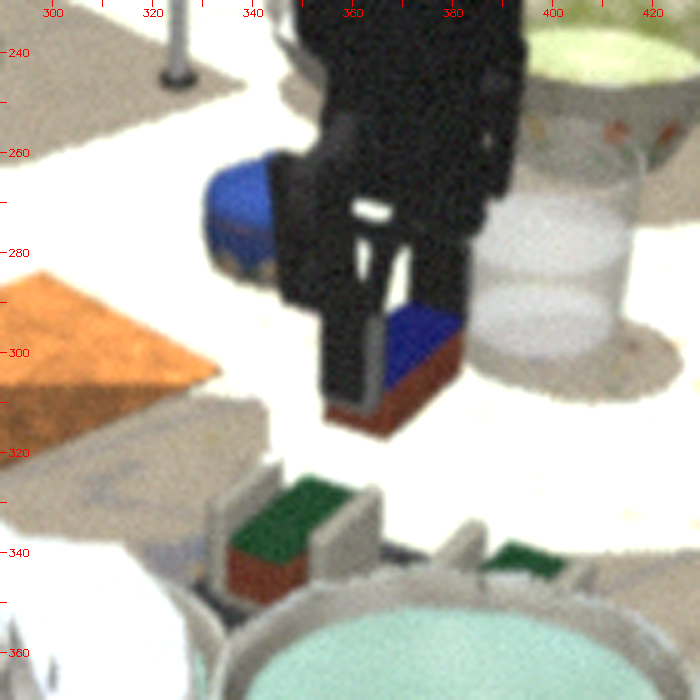

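View pics/t13.png

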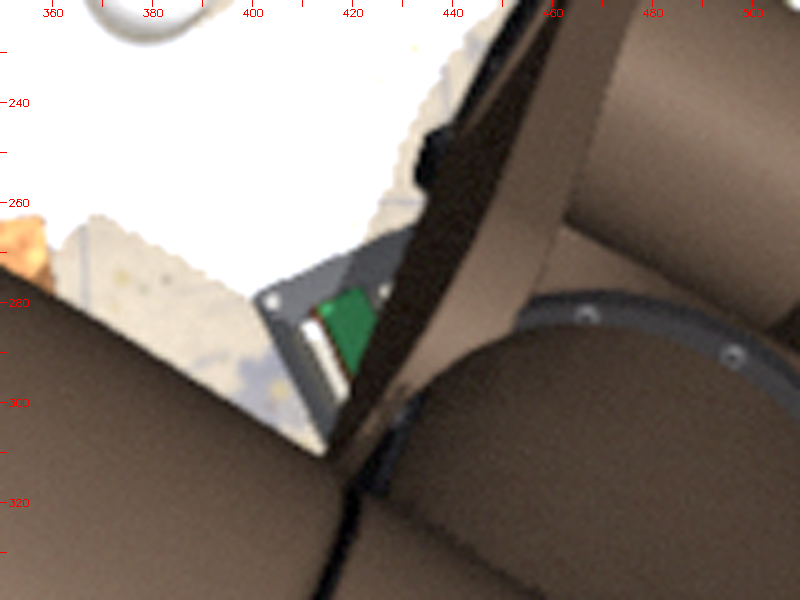

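```bash
python3 -c "
from h import *
p=(.5448,-.3141,np.radians(23))
L=[]
for y in (-.063,-.021,.021,.063): L.append(rect(-.022,.022,y-.004,y+.004,.046))
for y in (-.042,.042): L.append(rect(-.028,.028,y-.013,y+.013,.038))
A=tf(p,np.vstack(L))
z=.1065-.0085
B=np.vstack([tf((.5426,-.3125,np.radians(23)),rect(-.028,.028,-.013,.013,q)) for q in (z,z+.024)])
crop('side13',340,280,410,355,9,'s13a',proj('side13',np.vstack([A,B])))
crop('side13',325,315,415,355,8,'s13b',proj('side13',A))
"
```

```text
(no output)
```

View pics/s13a.png

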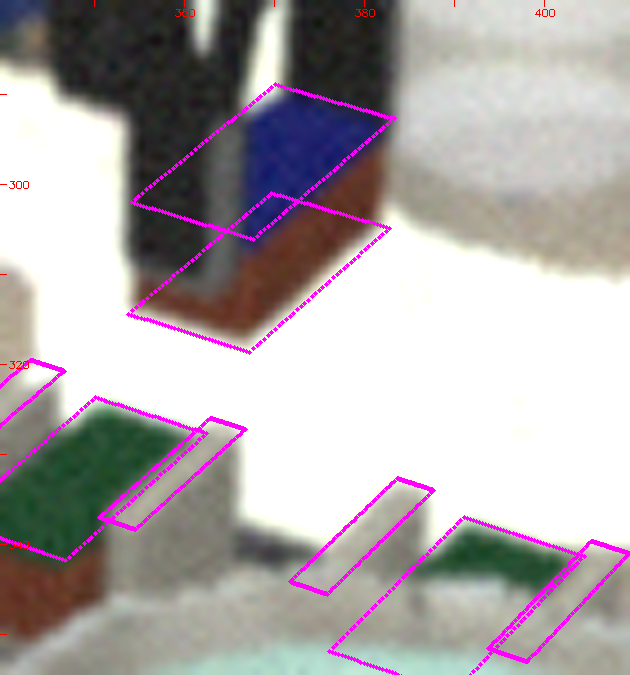

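View pics/s13b.png

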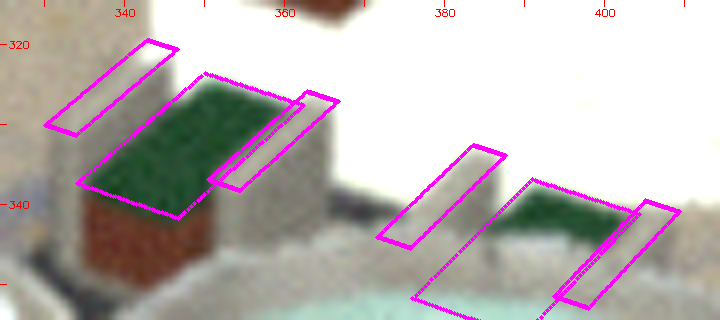

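```bash
python3 -c "
from h import *
crop('side13',345,285,395,325,15,'s13c')
crop('side13',325,315,415,355,8,'s13d')
"
```

```text
(no output)
```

View pics/s13c.png

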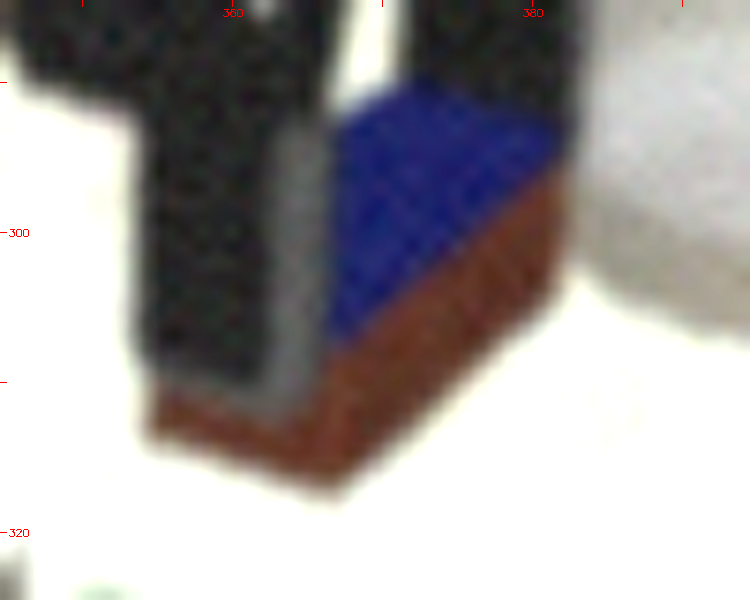

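View pics/s13d.png

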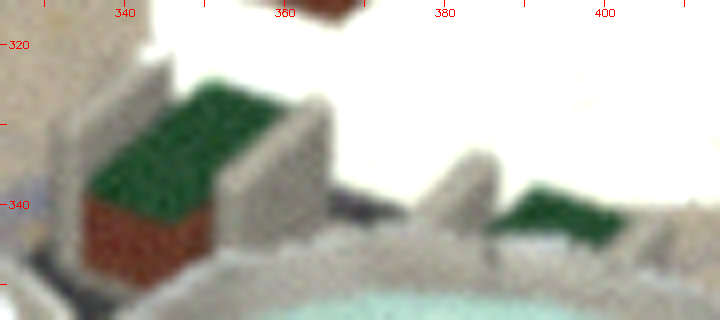

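Request:
{"name": "step_arm", "arguments": {"targets": [[[12,-2,1],[0,0,0],0.5],[[25,-3.8,1.4],[0,0,0],0.5],[[36,-3.8,1.4],[0,0,0],0.5],[[42,-3.8,1.4],[0,0,0],0.5],[[42,-3.8,1.4],[0,0,0],0.5]]}}

```text
clock: 19.45
position: [0.5447, -0.3162, 0.063]
eef_rot: [0.692, -0.14, 0.694, 0.141]
ft_force: [0.3, -0.6, -0.1]
opening: 0.644
```

```bash
python3 -c "
from h import *
plan([.5448,-.3141,.0225],23)
snap('side','side14')
crop('side14',325,295,415,355,8,'s14')
"
```

```text
pos [ 544.7 -316.2   63. ] yaw 22.99 q [-0.574  0.653  1.773 -0.     0.718 -0.975] open 0.644 F [ 0.3 -0.6 -0.1] t 19.45
shift mm [40.5  1.8  0.9]
turn [-0.01 -0.07 -0.11]
```

View pics/s14.png

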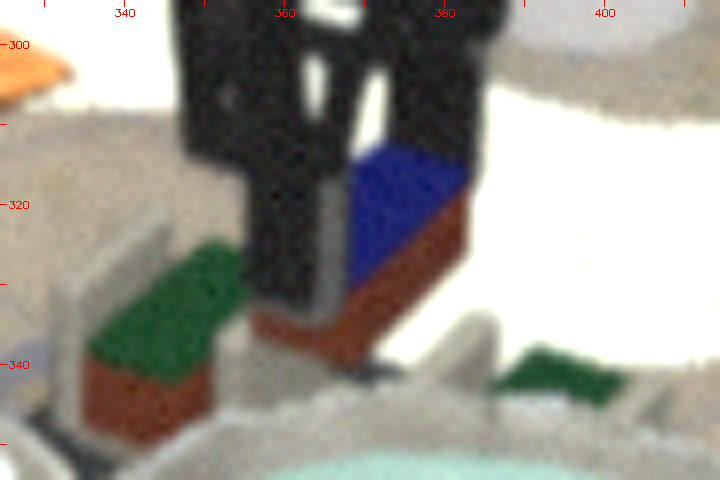

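```bash
python3 -c "
from h import *
p=(.5448,-.3141,np.radians(23))
c=[[-.028,.013],[-.028,-.013],[.028,-.013],[.028,.013]]
for z in (.0545,.0785):
  print(z,np.round(proj('side14',tf(p,[[*q,z] for q in c])),1).tolist())
J=[proj('side14',tf(p,[[dx,dy,.0545+dz]]))[0]-proj('side14',tf(p,[[0,0,.0545]]))[0] for dx,dy,dz in((.001,0,0),(0,.001,0),(0,0,.001))]
print('px per mm x,y,z',np.round(J,3))
"
```

```text
0.0545 [[355.0, 336.4], [368.2, 340.9], [383.4, 326.4], [370.5, 322.4]]
0.0785 [[355.2, 324.4], [368.6, 328.7], [384.0, 314.7], [370.9, 310.7]]
px per mm x,y,z [[ 0.275 -0.254]
 [-0.502 -0.164]
 [ 0.017 -0.491]]
```

Request:
{"name": "step_arm", "arguments": {"targets": [[[4,0.5,0.9],[0,0,0],0.5],[[8,0.5,0.9],[0,0,0],0.5],[[12,0.5,0.9],[0,0,0],0.5],[[16,0.5,0.9],[0,0,0],0.5],[[18,0.5,0.9],[0,0,0],0.5]]}}

```text
clock: 20.0
position: [0.546, -0.3158, 0.046]
eef_rot: [0.693, -0.141, 0.693, 0.141]
ft_force: [0.7, -0.8, -0.5]
opening: 0.647
```

```bash
python3 -c "
from h import *
plan([.5448,-.3141,.0225],23)
snap('side','side15')
crop('side15',325,295,415,355,8,'s15')
"
```

```text
pos [ 546.  -315.8   46. ] yaw 22.99 q [-0.572  0.677  1.78   0.     0.685 -0.974] open 0.647 F [ 0.7 -0.8 -0.5] t 20.0
shift mm [23.5  2.  -0.4]
turn [-0.01 -0.01 -0.02]
```

View pics/s15.png

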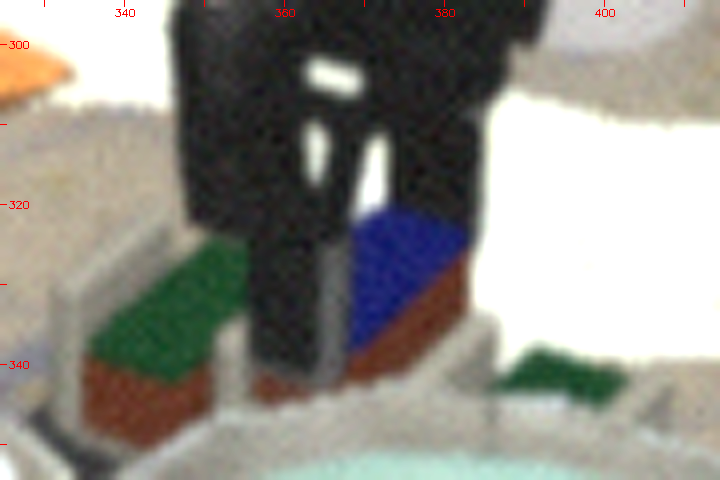

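Request:
{"name": "step_arm", "arguments": {"targets": [[[5,0,0],[0,0,0],0.5],[[10,0,0],[0,0,0],0.5],[[14,0,0],[0,0,0],0.5],[[17,0,0],[0,0,0],0.5],[[19,0,0],[0,0,0],0.5]]}}

```text
clock: 20.55
position: [0.546, -0.3158, 0.0271]
eef_rot: [0.693, -0.141, 0.693, 0.141]
ft_force: [0.1, 0.6, -1.1]
opening: 0.645
```

Request:
{"name": "step_arm", "arguments": {"targets": [[[0.5,0,0],[0,0,0],0.5],[[1,0,0],[0,0,0],0.5],[[1.5,0,0],[0,0,0],0.5],[[2,0,0],[0,0,0],0.5],[[2,0,0],[0,0,0],0.5]]}}

```text
clock: 21.05
position: [0.5461, -0.3159, 0.0255]
eef_rot: [0.693, -0.141, 0.693, 0.141]
ft_force: [-0.4, 0.4, 0.8]
opening: 0.645
```

```bash
python3 -c "
from h import *
plan([.5448,-.3141,.0225],23)"
```

```text
pos [ 546.1 -315.9   25.5] yaw 22.99 q [-0.572  0.707  1.787 -0.     0.648 -0.974] open 0.645 F [-0.4  0.4  0.8] t 21.05
shift mm [ 3.   2.2 -0.5]
turn [-0.01  0.    0.  ]
```

Request:
{"name": "step_arm", "arguments": {"targets": [[[0.4,0,0],[0,0,0],0.5],[[0.8,0,0],[0,0,0],0.5],[[1.2,0,0],[0,0,0],0.5],[[1.6,0,0],[0,0,0],0.5],[[1.6,0,0],[0,0,0],0.5]]}}

```text
clock: 21.55
position: [0.5461, -0.3158, 0.0238]
eef_rot: [0.693, -0.141, 0.693, 0.141]
ft_force: [0.4, -0.3, -0.4]
opening: 0.646
```

```bash
python3 -c "
from h import *
plan(None)"
```

```text
pos [ 546.1 -315.8   23.8] yaw 22.99 q [-0.572  0.709  1.787 -0.     0.645 -0.974] open 0.646 F [ 0.4 -0.3 -0.4] t 21.55
```

Request:
{"name": "step_arm", "arguments": {"targets": [[[0.4,0,0],[0,0,0],0.5],[[0.8,0,0],[0,0,0],0.5],[[1.2,0,0],[0,0,0],0.5],[[1.5,0,0],[0,0,0],0.5],[[1.5,0,0],[0,0,0],0.5]]}}

```text
clock: 22.05
position: [0.5462, -0.3159, 0.0225]
eef_rot: [0.693, -0.141, 0.693, 0.141]
ft_force: [-0.3, 1.1, 1.6]
opening: 0.649
```

```bash
python3 -c "
from h import *
plan(None)"
```

```text
pos [ 546.2 -315.9   22.5] yaw 22.99 q [-0.572  0.711  1.788  0.     0.643 -0.974] open 0.649 F [-0.3  1.1  1.6] t 22.05
```

Request:
{"name": "step_arm", "arguments": {"targets": [[[0.3,0,0],[0,0,0],0.5],[[0.6,0,0],[0,0,0],0.5],[[0.9,0,0],[0,0,0],0.5],[[1.2,0,0],[0,0,0],0.5],[[1.2,0,0],[0,0,0],0.5]]}}

```text
clock: 22.55
position: [0.5462, -0.3159, 0.0224]
eef_rot: [0.693, -0.141, 0.693, 0.141]
ft_force: [-6.1, 3.2, 22.0]
opening: 0.648
```

```bash
python3 -c "
from h import *
plan(None)"
```

```text
pos [ 546.2 -315.9   22.4] yaw 22.99 q [-0.572  0.711  1.788 -0.     0.642 -0.974] open 0.648 F [-6.1  3.2 22. ] t 22.55
```

Request:
{"name": "step_arm", "arguments": {"targets": [[[-0.9,0,0],[0,0,0],0.5],[[-0.9,0,0],[0,0,0],0.66],[[-0.9,0,0],[0,0,0],0.7],[[-0.9,0,0],[0,0,0],0.76],[[-0.9,0,0],[0,0,0],0.82]]}}

```text
clock: 23.05
position: [0.5461, -0.3159, 0.0219]
eef_rot: [0.693, -0.141, 0.693, 0.141]
ft_force: [-0.9, -0.8, 0.5]
opening: 0.816
```

```bash
python3 -c "
from h import *
plan(None)
snap('side','side16')
crop('side16',325,295,415,355,8,'s16')"
```

```text
pos [ 546.1 -315.9   21.9] yaw 22.99 q [-0.572  0.712  1.788 -0.     0.642 -0.974] open 0.816 F [-0.9 -0.8  0.5] t 23.05
```

View pics/s16.png

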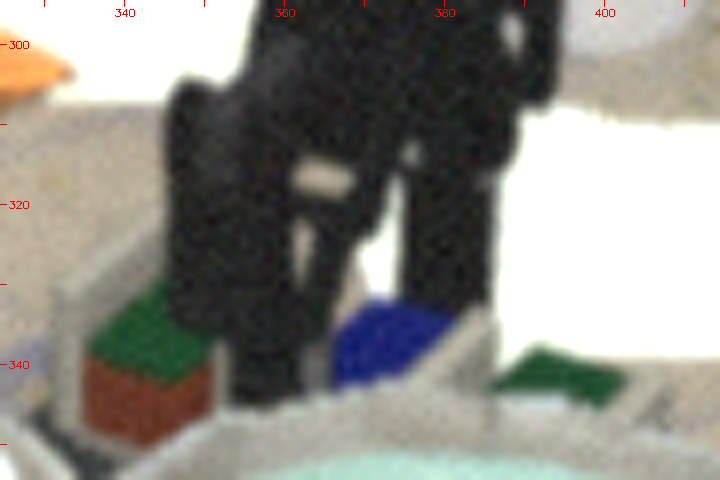

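Released in the lane. Rise straight up and clear the arm away to look from above.

Request:
{"name": "step_arm", "arguments": {"targets": [[[-8,0,0],[0,0,0],0.85],[[-25,0,0],[0,0,0],0.9],[[-55,0,0],[0,0,0],0.9],[[-95,0,0],[0,0,0],0.9],[[-135,0,0],[0,0,0],0.9]]}}

```text
clock: 23.6
position: [0.5458, -0.3157, 0.1588]
eef_rot: [0.693, -0.141, 0.693, 0.141]
ft_force: [0.6, -0.5, -0.3]
opening: 0.9
```

Request:
{"name": "step_arm", "arguments": {"targets": [[[-20,40,5],[0,0,0],0.9],[[-40,80,10],[0,0,0],0.9],[[-40,122,15],[0,0,0],0.9],[[-40,165,20],[0,0,0],0.9],[[-40,208,25],[0,0,0],0.9]]}}

```text
clock: 24.1
position: [0.4873, -0.1133, 0.1979]
eef_rot: [0.693, -0.141, 0.693, 0.141]
ft_force: [1.8, 0.2, 0.4]
opening: 0.899
```

Request:
{"name": "step_arm", "arguments": {"targets": [[[0,40,15],[0,0,0],0.9],[[0,80,30],[0,0,0],0.9],[[0,120,45],[0,0,0],0.9],[[0,140,55],[0,0,0],0.9],[[0,140,55],[0,0,0],0.9]]}}

```text
clock: 24.6
position: [0.4838, 0.0383, 0.1978]
eef_rot: [0.693, -0.142, 0.692, 0.142]
ft_force: [-0.6, -0.4, -0.2]
opening: 0.901
```

```bash
python3 -c "
from h import *
plan(None)
snap('top','top17');snap('side','side17')
crop('top17',390,245,480,325,8,'t17')
crop('side17',240,200,420,360,4,'s17')"
```

```text
pos [483.8  38.3 197.8] yaw 23.16 q [ 1.600e-02  2.940e-01  2.002e+00  1.000e-03  8.450e-01 -3.880e-01] open 0.901 F [-0.6 -0.4 -0.2] t 24.6
```

View pics/top17.png

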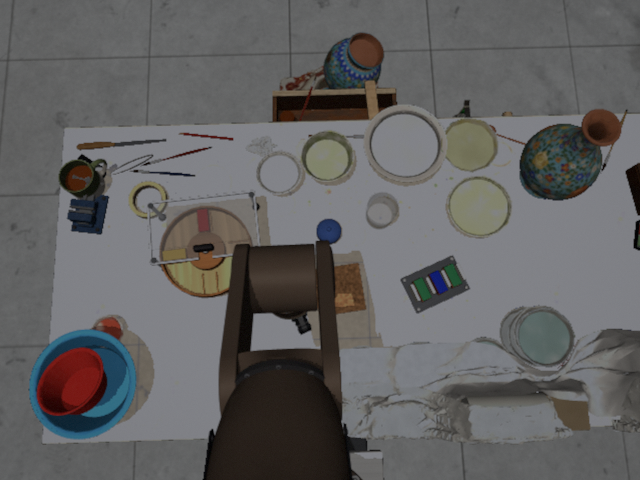

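View pics/t17.png

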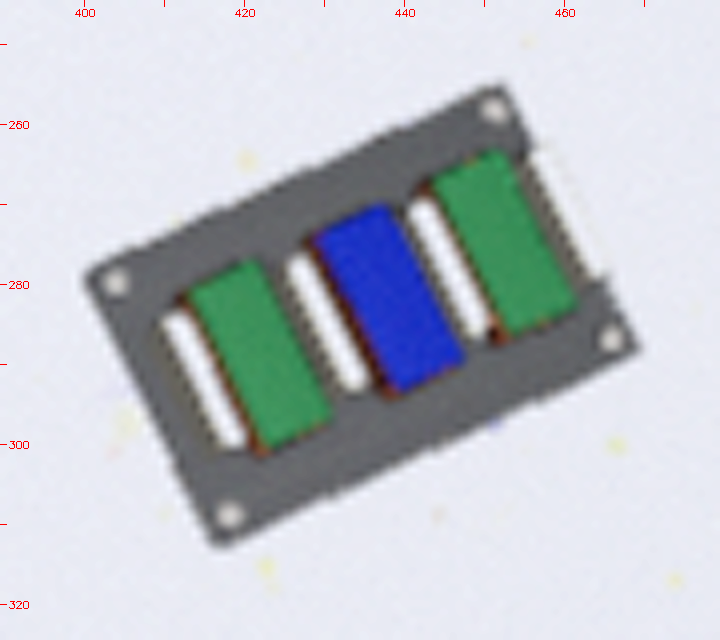

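View pics/s17.png

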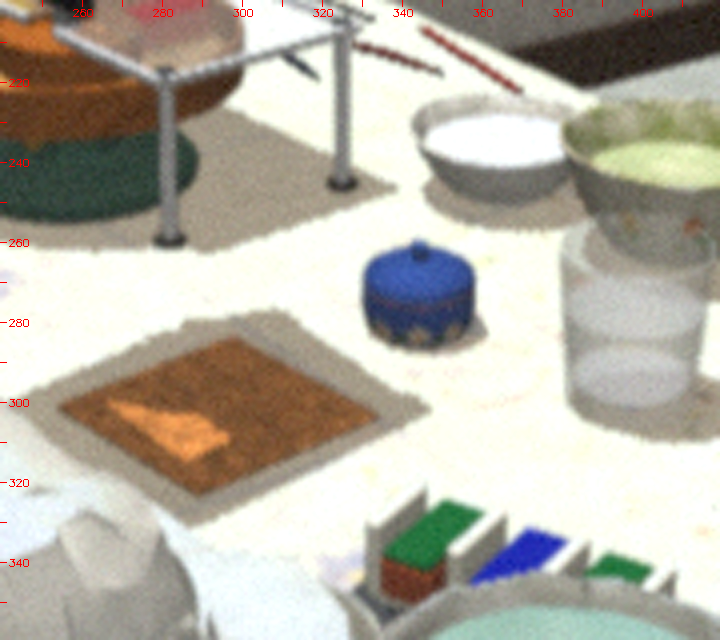

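```bash
python3 -c "
from plant import job_done
print(job_done())"
```

```text
the job is handed in; nothing more can be done
None
```

The job is done and handed in at about 24.6 s on the clock (the limit is 72 s). No verdict came back.

- **Tray:** I turned it by the knob in two grips. The first turn ended about 3° short, so I gripped again and corrected it. The camera then gave 4.8° for the tray against about 5° for the guard.
- **Cork mat:** I lifted the blue bar out by its sides, laid it flat, glaze up, and let go. A side picture showed it lying flat there.
- **Rack:** I took it again by its ends and lowered it into the middle lane until it touched the floor. The force peaked at about 22 N, and I eased that off before opening the jaws.

**Last checks:** The top picture shows the blue bar flat, glaze up, between the walls and lined up lengthwise with the green bars. It sits about 2 mm to one side of the lane's middle, within the 4 mm of room on each side. The red and yellow bars are in their pockets, and the lidded box and tumbler show in their original places. The gripper is well clear of everything.

**Disagreement:** While lowering the bar, the side and top cameras disagreed by about 2 mm on its sideways position in the lane. I followed the side view, and the bar went in without touching the walls.

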